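Lock out the drying arm and load the cedar boot shapers

ROBOT

A 6-joint arm with a two-finger parallel gripper is mounted at the origin on the work surface. World frame = base frame: x ahead of the robot, y to its left, z up, the work surface at z = 0. Lengths are in m, angles in rad, forces in N, time in s.
With the tool pointing down it reaches from about 0.35 to 0.85 m from the base axis. Payload 8.1 kg.
Tool frame: the origin (TCP) lies at the very end of the fingers, on their centre line; the grasp point (between the pads) lies 19 mm behind it; z points along the fingers, y is the line along which they close (so a half turn about z gives the same grasp; the last joint's range is limited). The gripper opens to 85 mm and grips with 20 to 120 N. Pads are 22 mm wide; open, the fingers measure 114 mm over their backs; the gripper's body (76 mm by 85 mm) begins 54 mm behind the grasp point. The pads swing forward as they close: fully open they stand 13 mm farther back than shut.
Start: joints at [1.051, 0.13, 1.488, -0, 1.523, -0.085], TCP at [0.253, 0.544, 0.207] pointing down, gripper open.
Joint ranges: [-2.96, 2.96], [-0.89, 2.26], [0.02, 2.5], [-1.34, 4.48], [0, 2.73], [-2.66, 2.66]. Speed limits (rad/s): [2.39, 2.39, 2.79, 3.14, 3.14, 3.14].

INTERFACE

Orientations are given as [roll, pitch, yaw] about the fixed x, y, z axes, in that order (R = Rz(yaw) Ry(pitch) Rx(roll)).
In Python, from plant import robot gives the robot as it stands.
- The arm moves only by the tool step_arm, never from a script. Its argument "series" is a list of rows, each a list of 7 numbers: the shift along the tool's x, y, z in m, then the turn, a rotation vector about the tool's x, y, z in degrees, then the finger opening in m, from 0 to 0.0854. In form: [[dx, dy, dz, ax, ay, az, gripper], ...]. A call has exactly 10 rows; each row shifts and turns the commanded pose from where the row before left it, along the tool's axes as they then stand; what a row does not reach is not made up. A row lasts 1/12 s, in which the tool goes at most 41.7 mm and 7.16 degrees, less where a joint would pass 70% of its speed; a pose out of reach is approached as far as the arm can. A call is refused whole if a number of a shift passes 0.0417 or a number of a turn 7.16, either way. A call with a gripper value outside its range is refused whole. The fingers move at their own pace and stop on an object; the grip force is fixed at half the most. Time passes only in rows, so rows that do not move let the fingers close, or fill a call up. It gives the time, the measured TCP pose, the force, the opening and the grip force at its end, in the units of the state.
- robot.get_state(): the state, without advancing time (a new reading comes with each control period).
- robot.get_image(name): name is "scene" or "top" or "wrist"; returns the picture (420x560x3 uint8, red, green, blue); there is no depth.
- robot.camera_params(name): a dict with "fovy" (degrees; the focal length in pixels is half the picture's height over the tangent of half this angle, whatever the lens; pixels are square), "cx", "cy" (the principal point, pixels), "world_to_cam" (4x4, takes a point from world to camera coordinates). Camera axes: x right, y down, z forward; pixel columns grow to the right and rows downward; lengths in m; the calibration is good to about 2 mm. A picture is of the moment at which its call begins: read the wrist's pose just before it. camera_params takes no time and is no camera call; for the wrist camera it gives the pose at the moment of the call.
- robot.job_done(): hands the job in; it is judged then, once.
The state is a dict: "clock": time; "joint_pos": joint angles; "joint_velocities": joint speeds; "joint_efforts": joint torques, N m; "tool_pos": TCP position; "ee_rot": TCP orientation; "ft_force": force on the tool from outside, world axes, zero at the start; "wrist_torque": the same for the moment, N m; "grip_width": finger opening in m; "grasp_force": force on a finger pad.
Only numpy, scipy, OpenCV 4.12 (cv2) and the standard library are available. Lean on these libraries where they do the work, as an engineer would, in place of code of your own. Each camera call takes 0.05 s, during which the arm holds its last target. There are 200 camera calls.

TASK

First clear the glass paperweight out of the drying arm's path and set it in the middle of the round cork coaster on the shelf, no edge overhanging; then swing the black iron drying arm over the shelf until it is fully home against its stop, and lock it by dropping the iron pin all the way down through the eye at its tip into the staple beneath. Only after that, stand every cedar boot shaper upright on the arm's round pans, one to a pan, each centred so that no edge overhangs. Leave the other things on the shelf where they lie.

Things in the scene. Friction and masses are not known exactly. Their poses are not given: they have to be found in the camera images.
- drying_arm (a joint): the black iron drying arm, a flat bar (top 55 mm above the shelf) that swings level about its upright pivot; 0 = home against its hard stop, growing clockwise seen from above as it is swung away towards +x, up to 1.05 rad; starts at 0.5 to 0.85; pivot friction (0.25 N m) leaves it where it is let go
- pivot (a point): the arm's pivot axis, on the pivot post, at the height of the top of the arm's bar
- swing_mount: fixed iron mount of the arm; origin on the shelf on the pivot axis; its y points from the pivot to the staple. The staple is a fixed iron block 48 mm square and 40 mm high, 460 mm from the pivot, with an upright 24 mm square hole right through it; with the arm home the eye lies straight over it
- handle (a point): middle of the grip of the arm's upright iron handle post, 18 mm in diameter, free-standing from 55 to 117 mm above the shelf, this point 95 mm above it; 175 mm along the arm from the pivot and 45 mm to the side (-x at home)
- eye (a point): centre of the eye at the arm's tip, 460 mm from the pivot: a 60 mm square iron plate with a 24 mm square hole; the point is level with its top face, 55 mm above the shelf
- pan1 (a point): centre of the top face of the first round cork-faced pan on the arm (110 mm from the pivot); pan diameter 124 mm, top face 61 mm above the shelf; z up, y points along the arm away from the pivot
- pan2 (a point): centre of the top face of the second round cork-faced pan on the arm (240 mm from the pivot); pan diameter 124 mm, top face 61 mm above the shelf; z up, y points along the arm away from the pivot
- pan3 (a point): centre of the top face of the third round cork-faced pan on the arm (370 mm from the pivot); pan diameter 124 mm, top face 61 mm above the shelf; z up, y points along the arm away from the pivot
- pin: iron retaining pin, 150 g: shank 14 mm diameter, 45 mm long, then a collar 36 mm in diameter, 6 mm thick, then a grip 20 mm in diameter from 51 to 93 mm over the tip; origin at the tip, z up. It starts upright in the pin rest, its collar on the top face. Fully down in the eye its collar lies on the eye plate, its tip 45 mm below that plate's top face
- pin_rest: fixed dark wooden block 75 mm square and 50 mm high with an upright 24 mm square hole, in which the pin stands at first; origin at the centre of the underside
- shaper1: a cedar ankle boot shaper standing upright: two cedar half-blocks with a slot between, footprint 96 mm long (its x) by 52 mm wide (its y) with round ends, 55 mm high, topped by a grip bar 64 mm long (x), 20 mm wide (y), from 82 to 112 mm above the foot on a neck 52 by 14 mm; 180 to 360 g; origin at the centre of the underside, z up. Two or three are present
- shaper2: a cedar ankle boot shaper standing upright: two cedar half-blocks with a slot between, footprint 96 mm long (its x) by 52 mm wide (its y) with round ends, 55 mm high, topped by a grip bar 64 mm long (x), 20 mm wide (y), from 82 to 112 mm above the foot on a neck 52 by 14 mm; 180 to 360 g; origin at the centre of the underside, z up. Two or three are present
- shaper3: a cedar ankle boot shaper standing upright: two cedar half-blocks with a slot between, footprint 96 mm long (its x) by 52 mm wide (its y) with round ends, 55 mm high, topped by a grip bar 64 mm long (x), 20 mm wide (y), from 82 to 112 mm above the foot on a neck 52 by 14 mm; 180 to 360 g; origin at the centre of the underside, z up. Two or three are present
- paperweight: frosted glass paperweight, a round block with a domed top, 60 mm in diameter, 60 mm high (straight sides from 8 to 42 mm), 350 g; origin at the centre of its underside, z up; starts upright on the shelf in the path of the arm, 310 to 350 mm from the pivot
- coaster: fixed round cork coaster lying on the shelf, 90 mm in diameter, 6 mm thick; origin at the centre of its underside, z up
- clog_insert: bystander: grey plastic clog insert, about 155 by 72 mm, 30 mm high at the heel; origin at the underside near its middle
- bottle_opener: bystander: chrome bottle opener, 125 mm long, 7 mm thick; origin at the underside near its middle
- polish_tin: bystander: round metal tin, 64 mm across, 24 mm high; origin under its centre
- shoe_brush: bystander: shoe brush, 150 by 45 mm, 44 mm high; origin under its centre
- key_bowl: bystander: white bowl, 110 mm across, 40 mm high; origin under its centre
- shoehorn: bystander: steel shoehorn, about 165 by 32 mm, 4 mm thick; origin at the underside near its middle

How it is judged:
By the outcome, as a careful person would: the job done as asked, in the order asked, and still so for the second after the job is handed in, with the robot touching nothing.
Of shaper1, shaper2, shaper3 only 2 to 3 are there at a start; the rules pass over those that are not, and their reading is None.
At some moment in a run one of shaper1, shaper2, shaper3 may be knocked a few centimetres aside while the robot is not near it.
It also fails if it takes over 208 s, if anything falls off the work surface, if the arm or the gripper's body presses on something with over 40 N, if the wrist force passes 120 N, or if a joint passes its speed limit or range.

## Working session

There is one attempt and no reset: what is moved stays moved. The work goes in short steps, Python scripts to look and compute and a tool call to move; the robot and the scene stay as the last step left them, time stands still between calls to the robot, and variables do not carry over. Pictures are saved under pics/ and viewed, at most 14 in all, crops included, and the job is handed in when it is done.

Besides the shell and the picture viewer there is one more tool, called as a command line: name --pt "numbers of a row" for each row, then --argument value for the rest. step_arm: Moves the arm, as the interface text tells. Its arguments: {"type":"object","properties":{"series":{"type":"array","items":{"type":"array","items":{"type":"number"}}}},"required":["series"]}

```bash
ls; mkdir -p pics
cat > h.py <<'E'
import numpy as np, cv2
from plant import robot
def grab(name, fn=None):
    p=robot.camera_params(name); im=robot.get_image(name)
    if fn: cv2.imwrite('pics/'+fn, cv2.cvtColor(im,cv2.COLOR_RGB2BGR))
    return im,p
def ray(p,u,v):
    f=210/np.tan(np.radians(p['fovy'])/2); T=np.array(p['world_to_cam'])
    R=T[:3,:3]; o=-R.T@T[:3,3]; d=R.T@np.array([(u-p['cx'])/f,(v-p['cy'])/f,1]); return o,d
def onz(p,u,v,z):
    o,d=ray(p,u,v); return o+d*(z-o[2])/d[2]
def proj(p,X):
    f=210/np.tan(np.radians(p['fovy'])/2); c=np.array(p['world_to_cam'])@np.append(X,1)
    return f*c[0]/c[2]+p['cx'], f*c[1]/c[2]+p['cy']
E
python3 - <<'E'
from h import *
for n in ('scene','top','wrist'):
    im,p=grab(n,n+'0.png'); print(n,p['fovy'],p['cx'],p['cy'],np.round(p['world_to_cam'],3).tolist())
s=robot.get_state(); print(s)
a=cv2.imread('pics/top0.png'); cv2.imwrite('pics/top0b.png',cv2.resize(a,(800,600),interpolation=cv2.INTER_CUBIC))
E
```

```text
pics
scene 49.464566446157825 280.3653413530529 216.08494364375258 [[-0.348, 0.937, -0.002, 0.165], [0.587, 0.216, -0.78, -0.271], [-0.731, -0.273, -0.625, 1.847], [0.0, 0.0, 0.0, 1.0]]
top 55.6779033308945 279.17220865994494 210.3957935353684 [[0.01, -1.0, -0.008, 0.008], [-0.998, -0.009, -0.055, 0.564], [0.055, 0.008, -0.998, 0.992], [0.0, 0.0, 0.0, 1.0]]
wrist 67.92786548845459 279.8879704698148 212.53997895387468 [[0.421, 0.907, -0.002, -0.599], [0.874, -0.406, 0.267, -0.034], [0.242, -0.114, -0.964, 0.378], [0.0, 0.0, 0.0, 1.0]]
{'clock': 0.15, 'joint_pos': array([ 1.05059843e+00,  1.31005043e-01,  1.48903525e+00,  3.26136157e-06,
        1.52298895e+00, -8.54238511e-02]), 'joint_velocities': array([ 0.0020846 , -0.00333734, -0.00371884,  0.00111034, -0.00121801,
        0.00093459]), 'joint_efforts': array([ 1.07147494e-03, -5.70072198e+01, -5.01152515e+01, -2.21832224e-04,
        9.88070795e-03, -2.92168022e-05]), 'tool_pos': array([0.25248746, 0.54378609, 0.2062717 ]), 'ee_rot': array([-3.14016158e+00, -1.25815072e-04,  2.70681836e+00]), 'ft_force': array([ 0.29558577,  0.37654853, -0.73113544]), 'wrist_torque': array([ 0.02672909, -0.03782615, -0.01814887]), 'grasp_force': 0.0, 'grip_width': 0.08539849933406982}
```

View pics/top0b.png

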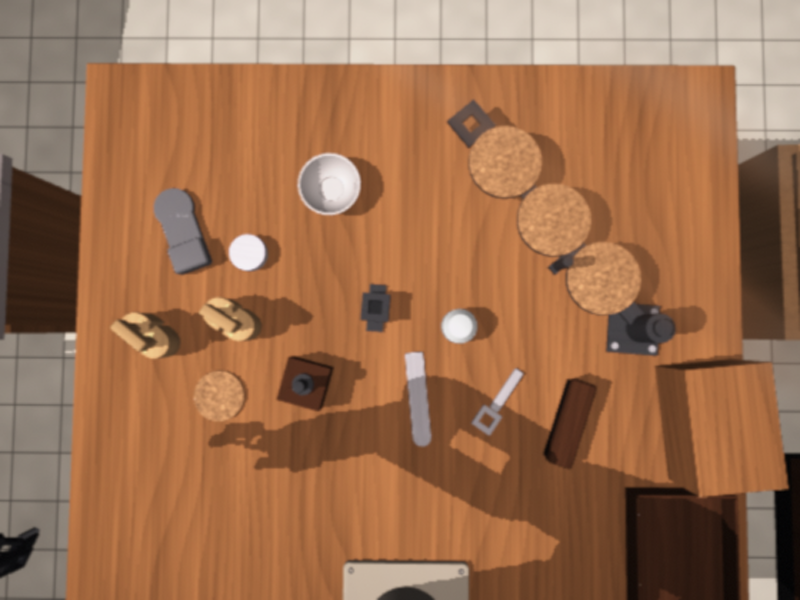

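View pics/scene0.png

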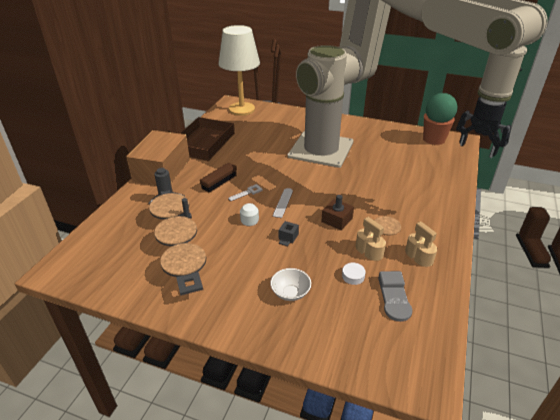

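The top view shows two shapers (about px (100,233) and (160,223) in the original picture), coaster (153,277), pin rest (213,268), staple (263,215), paperweight (321,228), pans (354,113), (388,154), (422,195), and pivot (450,230).

```bash
cat >> h.py <<'E'
def blobs(im,lo,hi,box,minA=60):
    hsv=cv2.cvtColor(im,cv2.COLOR_RGB2HSV); x0,y0,x1,y1=box
    m=np.zeros(im.shape[:2],np.uint8); m[y0:y1,x0:x1]=cv2.inRange(hsv,np.array(lo),np.array(hi))[y0:y1,x0:x1]
    m=cv2.morphologyEx(m,cv2.MORPH_CLOSE,np.ones((3,3),np.uint8))
    cs,_=cv2.findContours(m,cv2.RETR_EXTERNAL,cv2.CHAIN_APPROX_NONE)
    return [c for c in sorted(cs,key=cv2.contourArea,reverse=True) if cv2.contourArea(c)>minA]
E
python3 - <<'E'
from h import *
im=cv2.cvtColor(cv2.imread('pics/top0.png'),cv2.COLOR_BGR2RGB); hsv=cv2.cvtColor(im,cv2.COLOR_RGB2HSV)
for n,(u,v) in dict(pan3=(354,113),pan2=(388,150),pan1=(422,195),coast=(153,277),table=(300,180),table2=(200,60),shap=(108,237),shap1=(168,228),shadow=(195,215),bar=(90,233),pw=(321,226),rest=(223,262),pin=(212,269),staple=(255,222),mount=(430,240),eye=(322,88),handle=(392,185)).items():
    print(n,[hsv[v+i,u+j].tolist() for i,j in((0,0),(2,2),(-2,1))])
E
```

```text
pan3 [[13, 133, 198], [13, 135, 182], [13, 133, 200]]
pan2 [[13, 135, 189], [13, 133, 195], [13, 133, 199]]
pan1 [[13, 131, 198], [13, 134, 179], [14, 131, 213]]
coast [[13, 128, 217], [13, 129, 205], [14, 128, 215]]
table [[12, 157, 184], [12, 155, 192], [13, 159, 185]]
table2 [[12, 158, 176], [12, 158, 179], [12, 157, 175]]
shap [[14, 126, 123], [15, 125, 141], [15, 123, 159]]
shap1 [[14, 128, 112], [15, 123, 180], [15, 124, 127]]
shadow [[12, 158, 124], [12, 159, 120], [12, 158, 123]]
bar [[15, 119, 208], [15, 118, 211], [14, 127, 131]]
pw [[0, 2, 240], [0, 2, 240], [0, 2, 237]]
rest [[9, 159, 77], [10, 164, 53], [9, 159, 85]]
pin [[150, 6, 43], [150, 8, 34], [150, 12, 22]]
staple [[162, 17, 75], [2, 41, 81], [150, 14, 72]]
mount [[168, 14, 184], [168, 15, 165], [150, 10, 73]]
eye [[7, 60, 93], [7, 60, 94], [9, 89, 109]]
handle [[4, 41, 50], [9, 104, 71], [3, 39, 59]]
```

Run:
```python
from h import *
im=cv2.cvtColor(cv2.imread('pics/top0.png'),cv2.COLOR_BGR2RGB); p=robot.camera_params('top')
def circ(box,z,lo=(11,100,90),hi=(18,144,255),n=''):
    for c in blobs(im,lo,hi,box)[:1]:
        q=np.array([onz(p,a[0][0],a[0][1],z)[:2] for a in c],np.float32); h=cv2.convexHull(q)
        (cx,cy),(a,b),t=cv2.fitEllipse(h); print(n,'c',round(cx,4),round(cy,4),'axes',round(a,4),round(b,4))
        return np.array([cx,cy])
P3=circ((325,85,382,140),.061,n='pan3');P2=circ((360,128,417,180),.061,n='pan2');P1=circ((394,168,452,222),.061,n='pan1')
C=circ((133,257,175,298),.006,n='coaster')
circ((305,213,340,243),.04,(0,0,130),(179,70,255),'pw')
d=(P3-P1)/np.linalg.norm(P3-P1); print('spacing',np.linalg.norm(P2-P1),np.linalg.norm(P3-P2))
piv=((P1-.11*d)+(P2-.24*d)+(P3-.37*d))/3; print('pivot',piv,'dir',d,'eye',piv+.46*d)
# staple / pin / rest
for n,box,lo,hi,z in (('staple',(248,195,278,236),(0,0,0),(179,70,110),.04),('rest',(190,243,237,291),(0,0,0),(179,255,100),.05),('pin',(190,243,237,291),(100,0,0),(179,40,90),.09),('eyeplate',(310,65,348,103),(0,0,0),(179,100,115),.055)):
    for c in blobs(im,lo,hi,box,15)[:2]:
        (u,v),wh,t=cv2.minAreaRect(c); print(n,(round(u,1),round(v,1)),np.round(wh,1),round(t,1),onz(p,u,v,z).round(4))
for k,box in enumerate(((72,210,128,258),(136,203,185,245))):
    for lo,hi in (((11,95,60),(19,140,255)),):
        for c in blobs(im,lo,hi,box,15)[:2]: print('shaper',k,cv2.minAreaRect(c),onz(p,*cv2.minAreaRect(c)[0],.06).round(3))
h=cv2.cvtColor(im,cv2.COLOR_RGB2BGR)
A=cv2.resize(h[195:300,65:240],(700,420),interpolation=cv2.INTER_CUBIC); cv2.imwrite('pics/z1.png',A)
```

```text
pan3 c 0.7996 -0.1678 axes 0.1236 0.1657
pan2 c 0.7012 -0.2497 axes 0.1223 0.1723
pan1 c 0.608 -0.3256 axes 0.1244 0.1487
coaster c 0.3928 0.3336 axes 0.0889 0.0896
pw c 0.5203 -0.0896 axes 0.0579 0.0601
spacing 0.12015896723825294 0.12798540954401527
pivot [ 0.51768326 -0.40031523] dir [0.77180849 0.63585506] eye [ 0.87271517 -0.10782191]
staple (262.4, 215.0) [18.5 31.6] 4.8 [0.5507 0.055  0.04  ]
rest (214.6, 267.1) [33.3 33.7] 15.3 [0.4225 0.1691 0.05  ]
pin (211.2, 268.6) [12.6 13.3] 71.6 [0.4225 0.1702 0.09  ]
eyeplate (329.5, 85.9) [22.9 24.1] 50.5 [ 0.8713 -0.1081  0.055 ]
shaper 0 ((102.50000762939453, 233.50003051757812), (46.69595718383789, 27.0180606842041), 38.65980911254883) [0.501 0.441 0.06 ]
shaper 1 ((160.91766357421875, 223.12940979003906), (43.41021728515625, 23.77591323852539), 32.47119140625) [0.528 0.3   0.06 ]
```

View pics/z1.png

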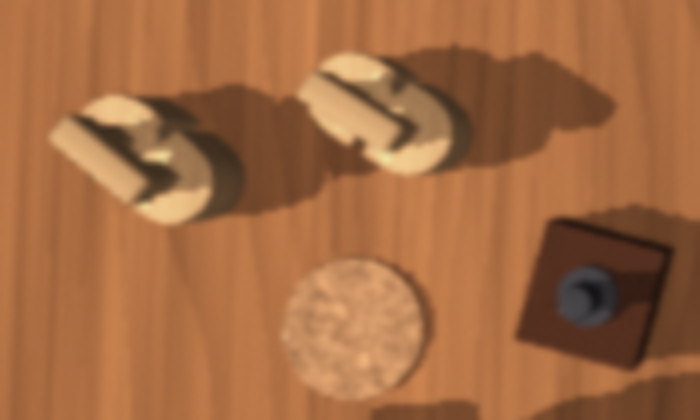

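The crop shows both shapers with bars running down-right, the coaster at crop (355,328), and the pin in its rest at (585,297). The measurements check out: coaster 89 mm, paperweight 60 mm and 311 mm from the pivot, staple 457 mm from the pivot, swing about 0.81 rad. I'll start with the paperweight.

```bash
cat >> h.py <<'E'
from scipy.spatial.transform import Rotation as Ro
def plan(x,y,z,yaw=None,s=None):
    "turn first by az (deg, about tool z), then shift in the turned tool frame"
    s=s or robot.get_state(); r=s['ee_rot']; R0=Ro.from_euler('xyz',r)
    yaw=r[2] if yaw is None else yaw
    R1=Ro.from_euler('xyz',[np.pi,0,yaw])
    rv=np.degrees((R0.inv()*R1).as_rotvec()); d=R1.inv().apply(np.array([x,y,z])-s['tool_pos'])
    print('turn',rv.round(2),'shift mm',(1000*d).round(1)); return rv,d
E
python3 -c "
from h import *
plan(.5203,-.0896,.2)"
```

```text
turn [-0.08 -0.01  0.  ] shift mm [-509.7 -461.7    6.3]
```

step_arm --pt "-0.0255 -0.0231 0 0 0 0 0.085" --pt "-0.0255 -0.0231 0 0 0 0 0.085" --pt "-0.0255 -0.0231 0 0 0 0 0.085" --pt "-0.0255 -0.0231 0 0 0 0 0.085" --pt "-0.0255 -0.0231 0 0 0 0 0.085" --pt "-0.0255 -0.0231 0 0 0 0 0.085" --pt "-0.0255 -0.0231 0 0 0 0 0.085" --pt "-0.0255 -0.0231 0 0 0 0 0.085" --pt "-0.0255 -0.0231 0 0 0 0 0.085" --pt "-0.0255 -0.0231 0 0 0 0 0.085"

```text
clock: 0.98
tool_pos: [0.3868, 0.2257, 0.2069]
ee_rot: [-3.142, -0.0, 2.707]
ft_force: [0.4, 0.3, -0.2]
grip_width: 0.085
grasp_force: 0.0
```

step_arm --pt "-0.0255 -0.0231 0 0 0 0 0.085" --pt "-0.0255 -0.0231 0 0 0 0 0.085" --pt "-0.0255 -0.0231 0 0 0 0 0.085" --pt "-0.0255 -0.0231 0 0 0 0 0.085" --pt "-0.0255 -0.0231 0 0 0 0 0.085" --pt "-0.0255 -0.0231 0 0 0 0 0.085" --pt "-0.0255 -0.0231 0 0 0 0 0.085" --pt "-0.0255 -0.0231 0 0 0 0 0.085" --pt "-0.0255 -0.0231 0 0 0 0 0.085" --pt "0 0 0 0 0 0 0.085"

```text
clock: 1.82
tool_pos: [0.5084, -0.0632, 0.2066]
ee_rot: [-3.14, 0.001, 2.703]
ft_force: [0.6, 0.7, 0.9]
grip_width: 0.0844
grasp_force: 0.0
```

Run:
```python
from h import *
im,p=grab('wrist','w1.png')
plan(.5203,-.0896,.2)
print(proj(p,[.5203,-.0896,.04]),proj(p,[.5507,.055,.04]))
```

```text
turn [-0.04 -0.04  0.  ] shift mm [-23.8 -20.8   6.5]
(np.float64(263.10451011569194), np.float64(210.71349004379164)) (np.float64(396.4075642317183), np.float64(180.32749892310378))
```

View pics/w1.png

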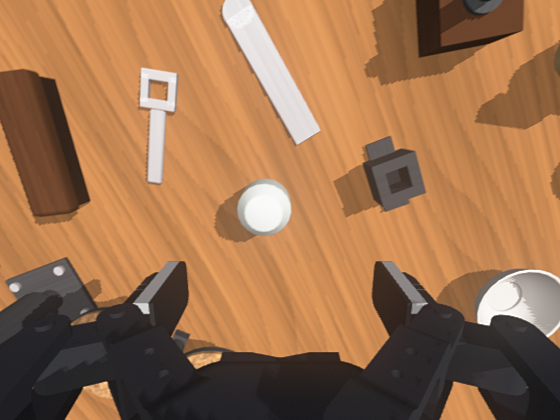

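Wrist view: the paperweight is at (264,208), predicted (263,211). The staple hole is at (399,180), predicted (396,180). The calibration holds, so I'll go down on the paperweight.

Run:
```python
from h import *
im=cv2.cvtColor(cv2.imread('pics/w1.png'),cv2.COLOR_BGR2RGB); p=robot.camera_params('wrist')
c=blobs(im,(0,0,130),(179,70,255),(225,170,305,245))[0]
q=np.array([onz(p,*a[0],.03)[:2] for a in c],np.float32); print('pw',cv2.minEnclosingCircle(q))
print('staple',onz(p,399,180,.04))
plan(.521,-.0895,.06); plan(.521,-.0895,.012)
```

```text
pw ((0.5188162326812744, -0.08572324365377426), 0.033658307045698166)
staple [0.55058322 0.06038819 0.04      ]
turn [-0.04 -0.04  0.  ] shift mm [-24.4 -20.4 146.5]
turn [-0.04 -0.04  0.  ] shift mm [-24.4 -20.4 194.5]
```

step_arm --pt "-0.012 -0.0095 0.01 0 0 0 0.085" --pt "-0.012 -0.0095 0.02 0 0 0 0.085" --pt "0 0 0.03 0 0 0 0.085" --pt "0 0 0.03 0 0 0 0.085" --pt "0 0 0.03 0 0 0 0.085" --pt "0 0 0.025 0 0 0 0.085" --pt "0 0 0.02 0 0 0 0.085" --pt "0 0 0.015 0 0 0 0.085" --pt "0 0 0.012 0 0 0 0.085" --pt "0 0 0 0 0 0 0.085"

```text
clock: 2.7
tool_pos: [0.5186, -0.0839, 0.0122]
ee_rot: [-3.141, -0.005, 2.708]
ft_force: [-0.2, 0.6, -0.3]
grip_width: 0.0849
grasp_force: 0.0
```

step_arm --pt "0 0 0 0 0 0 0.05" --pt "0 0 0 0 0 0 0.05" --pt "0 0 0 0 0 0 0.05" --pt "0 0 0 0 0 0 0.05" --pt "0 0 0 0 0 0 0.05" --pt "0 0 0 0 0 0 0.05" --pt "0 0 0 0 0 0 0.05" --pt "0 0 0 0 0 0 0.05" --pt "0 0 0 0 0 0 0.05" --pt "0 0 0 0 0 0 0.05"

```text
clock: 3.53
tool_pos: [0.5227, -0.0869, 0.0183]
ee_rot: [-3.141, 0.004, 2.707]
ft_force: [-6.5, -3.6, 11.7]
grip_width: 0.0509
grasp_force: 24.4
```

Run:
```python
from h import *
im,p=grab('wrist','w2.png'); print(robot.get_state())
im,p=grab('scene'); A=cv2.cvtColor(im[170:250,200:330],cv2.COLOR_RGB2BGR)
w=cv2.imread('pics/w2.png'); cv2.imwrite('pics/v2.png',np.vstack([cv2.resize(w,(400,300)),cv2.resize(A,(400,246),interpolation=2)]))
```

```text
{'clock': 3.5833, 'joint_pos': array([-0.26016733,  0.11713806,  1.86427137, -0.00190262,  1.15640212,
       -1.39525832]), 'joint_velocities': array([ 7.71301641e-04,  2.86409125e-04, -8.94325798e-05, -7.75767073e-04,
       -1.73167446e-03, -1.30546433e-04]), 'joint_efforts': array([ 2.50863478e+00, -4.50712860e+01, -4.13700843e+01,  1.84011888e+00,
       -1.92243442e+00, -4.31096717e-02]), 'tool_pos': array([ 0.52266561, -0.08685199,  0.01829289]), 'ee_rot': array([-3.14053519,  0.004027  ,  2.70665222]), 'ft_force': array([-7.61955146, -4.09129151, 12.37682744]), 'wrist_torque': array([-0.77872926,  1.15586749, -0.05217951]), 'grasp_force': 24.356297934427857, 'grip_width': 0.05055943440824951}
```

View pics/v2.png

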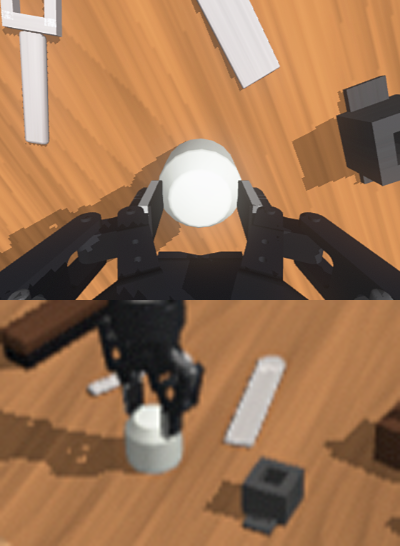

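The fingers appear to bite off-centre on the near side of the glass, with a width of 51 mm against an expected 60. I'll open, raise and re-measure.

step_arm --pt "0 0 0 0 0 0 0.085" --pt "0 0 0 0 0 0 0.085" --pt "0 0 0 0 0 0 0.085" --pt "0 0 0 0 0 0 0.085" --pt "0 0 0 0 0 0 0.085" --pt "0 0 -0.02 0 0 0 0.085" --pt "0 0 -0.03 0 0 0 0.085" --pt "0 0 -0.03 0 0 0 0.085" --pt "0 0 -0.02 0 0 0 0.085" --pt "0 0 0 0 0 0 0.085"

```text
clock: 4.47
tool_pos: [0.5244, -0.0861, 0.1208]
ee_rot: [3.14, 0.008, 2.707]
ft_force: [-0.5, 1.0, 0.1]
grip_width: 0.0847
grasp_force: 0.0
```

Run:
```python
from h import *
im,p=grab('wrist','w3.png'); t,pt=grab('top','t3.png'); s=robot.get_state(); print(s['tool_pos'],s['ee_rot'])
print('tcp proj',proj(p,s['tool_pos']),'under tcp z=.06',proj(p,[*s['tool_pos'][:2],.06]))
sc,ps=grab('scene','s3.png')
for n,(i,pp,box) in dict(w=(im,p,(150,60,420,330)),s=(sc,ps,(235,195,265,230))).items():
    for c in blobs(i,(0,0,130),(179,70,255),box)[:2]:
        print(n,cv2.boundingRect(c),cv2.minEnclosingCircle(c))
u,v=cv2.minAreaRect(blobs(sc,(0,0,130),(179,70,255),(235,195,265,230))[0])[0]; print('scene',onz(ps,u,v,.03))
cv2.imwrite('pics/v3.png',np.hstack([cv2.resize(cv2.imread('pics/w3.png'),(400,300)),cv2.resize(cv2.imread('pics/s3.png')[180:250,200:293],(400,300),interpolation=2)]))
```

```text
[ 0.521879   -0.08545632  0.11608675] [3.14116408e+00 2.31607916e-03 2.70686918e+00]
tcp proj (np.float64(278.9886151245776), np.float64(242.84717708778626)) under tcp z=.06 (np.float64(279.0841891808646), np.float64(215.49209254384874))
w (242, 168, 73, 75) ((277.7798767089844, 205.1005401611328), 37.80406951904297)
w (284, 60, 65, 62) ((314.8210754394531, 82.79644775390625), 38.335689544677734)
s (241, 204, 18, 23) ((249.5, 214.77272033691406), 11.327125549316406)
scene [ 0.52804708 -0.08560106  0.03      ]
```

View pics/v3.png

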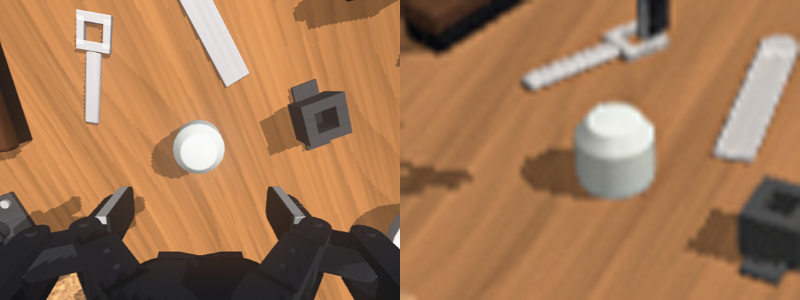

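The paperweight still stands upright and lies under the TCP. The open pads stand farther back, so they bit on the dome; I'll grasp lower this time.

Run:
```python
from h import *
im=cv2.cvtColor(cv2.imread('pics/w3.png'),cv2.COLOR_BGR2RGB); p=robot.camera_params('wrist')
c=blobs(im,(0,0,130),(179,70,255),(150,140,420,330))[0]
# widest horizontal extent centre & bottom/top edges
for z in (.025,.042): print(z,onz(p,277.8,205.1,z).round(4))
t=cv2.cvtColor(cv2.imread('pics/t3.png'),cv2.COLOR_BGR2RGB); pt=robot.camera_params('top')
c=blobs(t,(0,0,170),(179,40,255),(305,213,340,243)); print([ (cv2.boundingRect(k),onz(pt,*cv2.minEnclosingCircle(k)[0],.042).round(4)) for k in c])
plan(.522,-.0865,.003)
```

```text
0.025 [ 0.5165 -0.0851  0.025 ]
0.042 [ 0.5127 -0.0832  0.042 ]
[]
turn [-0.   -0.02  0.  ] shift mm [ -1.6  -0.7 111.6]
```

step_arm --pt "0 0 0.02 0 0 0 0.085" --pt "0 0 0.025 0 0 0 0.085" --pt "0 0 0.02 0 0 0 0.085" --pt "0 0 0.02 0 0 0 0.085" --pt "0 0 0.015 0 0 0 0.085" --pt "0 0 0.012 0 0 0 0.085" --pt "0 0 0 0 0 0 0.085" --pt "0 0 0 0 0 0 0.06" --pt "0 0 0 0 0 0 0.05" --pt "0 0 0 0 0 0 0.05"

```text
clock: 5.45
tool_pos: [0.5224, -0.0857, 0.0049]
ee_rot: [3.141, 0.002, 2.707]
ft_force: [0.6, 0.2, -2.3]
grip_width: 0.0567
grasp_force: 64.2
```

step_arm --pt "0 0 0 0 0 0 0.05" --pt "0 0 0 0 0 0 0.05" --pt "0 0 0 0 0 0 0.05" --pt "0 0 0 0 0 0 0.05" --pt "0 0 0 0 0 0 0.05" --pt "0 0 0 0 0 0 0.05" --pt "0 0 0 0 0 0 0.05" --pt "0 0 0 0 0 0 0.05" --pt "0 0 0 0 0 0 0.05" --pt "0 0 0 0 0 0 0.05"

```text
clock: 6.28
tool_pos: [0.5224, -0.0857, 0.0047]
ee_rot: [3.141, 0.003, 2.707]
ft_force: [-0.9, 0.8, 6.2]
grip_width: 0.057
grasp_force: 65.2
```

step_arm --pt "0 0 -0.01 0 0 0 0.05" --pt "0 0 -0.015 0 0 0 0.05" --pt "0 0 -0.02 0 0 0 0.05" --pt "0 0 -0.03 0 0 0 0.05" --pt "0 0 -0.03 0 0 0 0.05" --pt "0 0 -0.03 0 0 0 0.05" --pt "0 0 -0.02 0 0 0 0.05" --pt "0 0 0 0 0 0 0.05" --pt "0 0 0 0 0 0 0.05" --pt "0 0 0 0 0 0 0.05"

```text
clock: 7.12
tool_pos: [0.5199, -0.085, 0.1564]
ee_rot: [-3.141, -0.002, 2.707]
ft_force: [-0.8, 0.0, -4.4]
grip_width: 0.0563
grasp_force: 65.1
```

Run:
```python
from h import *
im,p=grab('wrist','w4.png'); s=robot.get_state(); t=s['tool_pos']; print(t,s['ft_force'],s['grip_width'])
for dz in (0,.019,.03): print(dz,proj(p,t+[0,0,dz]))
plan(.3928,.3336,.16)
sc,ps=grab('scene','s4.png')
cv2.imwrite('pics/v4.png',np.hstack([cv2.resize(cv2.imread('pics/w4.png'),(400,300)),cv2.resize(cv2.imread('pics/s4.png')[110:250,180:367],(400,300),interpolation=2)]))
```

```text
[ 0.51949898 -0.0849059   0.15572487] [-0.14736463 -0.06943257 -3.75633283] 0.05684508638304742
0 (np.float64(279.7154158121003), np.float64(248.87847509095482))
0.019 (np.float64(279.67842625868036), np.float64(262.827337928111))
0.03 (np.float64(279.65287365480134), np.float64(272.46329548065285))
turn [-0.04 -0.21  0.  ] shift mm [291.2 326.2  -4.3]
```

View pics/v4.png

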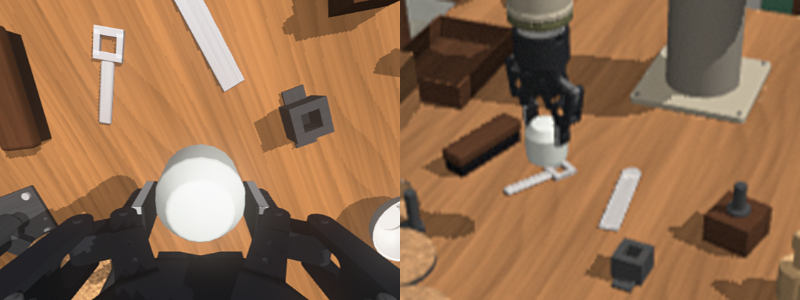

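Wrist: the glass is gripped upright between the pads, dome centre at about (280,294); scene: it is lifted clear. Next I'll carry it over to the coaster.

step_arm --pt "0.0194 0.0217 0 0 0 0 0.05" --pt "0.0194 0.0217 0 0 0 0 0.05" --pt "0.0194 0.0217 0 0 0 0 0.05" --pt "0.0194 0.0217 0 0 0 0 0.05" --pt "0.0194 0.0217 0 0 0 0 0.05" --pt "0.0194 0.0217 0 0 0 0 0.05" --pt "0.0194 0.0217 0 0 0 0 0.05" --pt "0.0194 0.0217 0 0 0 0 0.05" --pt "0.0194 0.0217 0 0 0 0 0.05" --pt "0.0194 0.0217 0 0 0 0 0.05"

```text
clock: 8.05
tool_pos: [0.4347, 0.1941, 0.1562]
ee_rot: [-3.139, -0.002, 2.707]
ft_force: [1.3, 0.0, -3.3]
grip_width: 0.0565
grasp_force: 65.2
```

step_arm --pt "0.0194 0.0217 0 0 0 0 0.05" --pt "0.0194 0.0217 0 0 0 0 0.05" --pt "0.0194 0.0217 0 0 0 0 0.05" --pt "0.0194 0.0217 0 0 0 0 0.05" --pt "0.0194 0.0217 0 0 0 0 0.05" --pt "0 0 0 0 0 0 0.05" --pt "0 0 0 0 0 0 0.05" --pt "0 0 0 0 0 0 0.05" --pt "0 0 0 0 0 0 0.05" --pt "0 0 0 0 0 0 0.05"

```text
clock: 8.88
tool_pos: [0.3944, 0.3315, 0.1576]
ee_rot: [-3.141, -0.0, 2.705]
ft_force: [0.1, 0.3, -3.1]
grip_width: 0.0568
grasp_force: 65.4
```

Run:
```python
from h import *
im=cv2.cvtColor(cv2.imread('pics/w4.png'),cv2.COLOR_BGR2RGB)
s=robot.get_state(); p=robot.camera_params('wrist'); t=s['tool_pos']
R=Ro.from_euler('xyz',s['ee_rot'])
c=blobs(im,(0,0,215),(179,30,255),(225,190,340,345))[0]; (u,v),r=cv2.minEnclosingCircle(c); print('dome blob',u,v,r)
for h in (.052,.058):  # dome top disc height over pw underside
    X=onz(p,u,v,t[2]-.0047+h); print('dome ctr in tool frame mm',1000*R.inv().apply(X-t))
plan(.3928,.3336,.0127)
```

```text
dome blob 283.3216857910156 278.09613037109375 59.83198165893555
dome ctr in tool frame mm [  6.83036413   1.44718212 -47.29932366]
dome ctr in tool frame mm [  9.93817868   1.37491257 -53.29833155]
turn [-0.05 -0.02  0.  ] shift mm [  2.3   1.3 144.9]
```

step_arm --pt "-0.003 0 0.02 0 0 0 0.05" --pt "0 0 0.025 0 0 0 0.05" --pt "0 0 0.025 0 0 0 0.05" --pt "0 0 0.025 0 0 0 0.05" --pt "0 0 0.02 0 0 0 0.05" --pt "0 0 0.012 0 0 0 0.05" --pt "0 0 0.008 0 0 0 0.05" --pt "0 0 0.006 0 0 0 0.05" --pt "0 0 0.004 0 0 0 0.05" --pt "0 0 0 0 0 0 0.05"

```text
clock: 9.72
tool_pos: [0.3973, 0.3313, 0.0132]
ee_rot: [3.141, 0.0, 2.707]
ft_force: [0.2, -0.2, -3.7]
grip_width: 0.0563
grasp_force: 65.4
```

Run:
```python
from h import *
im,p=grab('wrist','w5.png'); s=robot.get_state(); print(s['tool_pos'],s['ft_force'])
sc,ps=grab('scene','s5.png')
cv2.imwrite('pics/v5.png',np.hstack([cv2.resize(cv2.imread('pics/w5.png'),(400,300)),cv2.resize(cv2.imread('pics/s5.png')[170:275,340:480],(400,300),interpolation=2)]))
```

```text
[0.39745194 0.33149368 0.01373802] [-0.11312975  1.19289306 -3.46150601]
```

View pics/v5.png

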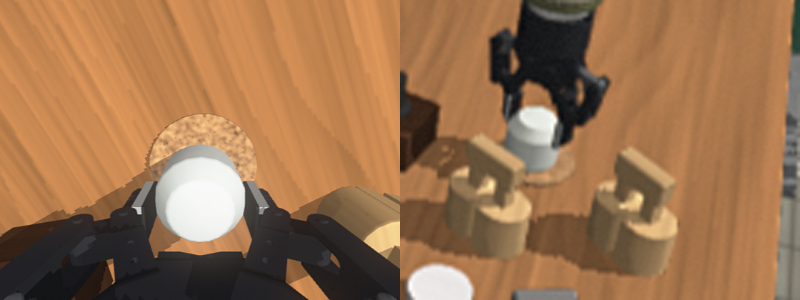

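The wrist view shows coaster showing beyond the glass, so I'll compare the edges before releasing: coaster far edge at about (281,158), glass far edge at about (280,203).

Run:
```python
from h import *
p=robot.camera_params('wrist'); s=robot.get_state(); R=Ro.from_euler('xyz',s['ee_rot'])
im=cv2.cvtColor(cv2.imread('pics/w5.png'),cv2.COLOR_BGR2RGB)
c=blobs(im,(9,60,90),(20,143,255),(180,130,390,290))[0]; b=cv2.boundingRect(c);print(b)
f=lambda u,v,z:(1000*R.inv().apply(onz(p,u,v,z)-s['tool_pos'])).round(1)
hull=np.array([f(*a[0],.006)[:2] for a in c if a[0][1]<200],np.float32)
from scipy.optimize import least_squares
r=least_squares(lambda q:np.hypot(*(hull-q[:2]).T)-45,[0,0],loss='soft_l1'); print('coaster ctr tool mm',r.x,np.abs(r.fun).mean())
col=im[:,280].astype(int); print([(v,im[v,280].tolist()) for v in range(194,222,3)])
for z in (.009,.017): print(z,'pw far edge',f(280,203,z))
```

```text
(180, 159, 205, 125)
coaster ctr tool mm [5.74069519 2.24329864] 0.17263021413413437
[(194, [201, 151, 106]), (197, [180, 137, 96]), (200, [201, 150, 104]), (203, [170, 171, 166]), (206, [172, 170, 163]), (209, [173, 172, 166]), (212, [177, 176, 170]), (215, [179, 178, 172]), (218, [177, 178, 172]), (221, [223, 225, 221])]
0.009 pw far edge [26.4  0.   5.1]
0.017 pw far edge [28.4  0.  -2.9]
```

step_arm --pt "0.004 0.001 0 0 0 0 0.05" --pt "0.004 0.001 0 0 0 0 0.05" --pt "0 0 0.001 0 0 0 0.05" --pt "0 0 0.001 0 0 0 0.05" --pt "0 0 0.001 0 0 0 0.05" --pt "0 0 0 0 0 0 0.05" --pt "0 0 0 0 0 0 0.05" --pt "0 0 0 0 0 0 0.065" --pt "0 0 0 0 0 0 0.075" --pt "0 0 0 0 0 0 0.085"

```text
clock: 10.65
tool_pos: [0.3909, 0.3365, 0.0102]
ee_rot: [3.141, 0.0, 2.707]
ft_force: [0.8, 0.1, -0.3]
grip_width: 0.0846
grasp_force: 0.0
```

step_arm --pt "0 0 0 0 0 0 0.085" --pt "0 0 0 0 0 0 0.085" --pt "0 0 -0.01 0 0 0 0.085" --pt "0 0 -0.03 0 0 0 0.085" --pt "0 0 -0.04 0 0 0 0.085" --pt "0 0 -0.04 0 0 0 0.085" --pt "0 0 -0.04 0 0 0 0.085" --pt "0 0 -0.02 0 0 0 0.085" --pt "0 0 0 0 0 0 0.085" --pt "0 0 0 0 0 0 0.085"

```text
clock: 11.48
tool_pos: [0.3916, 0.3372, 0.1927]
ee_rot: [3.138, 0.002, 2.707]
ft_force: [0.8, -0.3, -1.4]
grip_width: 0.0853
grasp_force: 0.0
```

Run:
```python
from h import *
from scipy.optimize import least_squares
im,p=grab('wrist','w6.png'); s=robot.get_state(); print(s['tool_pos'],s['ee_rot'])
u,v=map(int,proj(p,[.393,.334,.02])); print(u,v)
c=blobs(im,(9,60,90),(20,143,255),(max(u-110,0),max(v-110,0),u+110,min(v+80,270)))[0]
q=np.array([onz(p,*a[0],.006)[:2] for a in cv2.convexHull(c)],np.float32); print('coaster',cv2.minEnclosingCircle(q))
c=blobs(im,(0,0,130),(179,55,255),(max(u-60,0),max(v-70,0),u+60,v+60))[0]
q=np.array([onz(p,*a[0],.02)[:2] for a in c],np.float32); print('pw',cv2.boundingRect(c),cv2.minEnclosingCircle(q))
A=cv2.imread('pics/w6.png'); cv2.imwrite('pics/v6.png',A[max(v-120,0):v+120,max(u-150,0):u+150])
```

```text
[0.390633   0.3364404  0.19060132] [3.14077153e+00 5.45888863e-04 2.70678058e+00]
277 192
coaster ((0.40458011627197266, 0.33363306522369385), 0.0707353875041008)
pw (249, 162, 59, 60) ((0.3939957618713379, 0.3344973027706146), 0.033872488886117935)
```

View pics/v6.png

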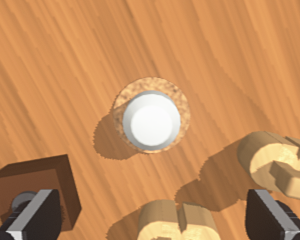

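The crop shows the glass on the coaster with an even cork rim; pw (0.394,0.334) against coaster (0.393,0.334), so it is centred. Now the handle.

Run:
```python
from h import *
plan(.6235,-.254,.2,np.radians(60))
p=robot.camera_params('top'); print('handle top proj',proj(p,[.6235,-.254,.117]),proj(p,[.6235,-.254,.06]))
```

```text
turn [ 6.000e-02 -2.000e-02  9.509e+01] shift mm [-394.9  496.9   -9.4]
handle top proj (np.float64(396.4094115080604), np.float64(182.92287224331437)) (np.float64(389.6707072686867), np.float64(185.84801801925104))
```

step_arm --pt "0 0 0 0 0 6.79 0.06" --pt "0 0 0 0 0 6.79 0.06" --pt "0 0 0 0 0 6.79 0.06" --pt "0 0 0 0 0 6.79 0.06" --pt "0 0 0 0 0 6.79 0.06" --pt "0 0 0 0 0 6.79 0.06" --pt "0 0 0 0 0 6.79 0.06" --pt "0 0 0 0 0 6.79 0.06" --pt "0 0 0 0 0 6.79 0.06" --pt "0 0 0 0 0 6.79 0.06"

```text
clock: 12.37
tool_pos: [0.3893, 0.3355, 0.1877]
ee_rot: [-3.138, 0.003, 1.516]
ft_force: [-0.3, -0.0, -1.0]
grip_width: 0.0603
grasp_force: 0.0
```

step_arm --pt "0 0 0 0 0 6.79 0.06" --pt "0 0 0 0 0 6.79 0.06" --pt "0 0 0 0 0 6.79 0.06" --pt "0 0 0 0 0 6.79 0.06" --pt "-0.0195 0.0245 0 0 0 0 0.06" --pt "-0.0195 0.0245 0 0 0 0 0.06" --pt "-0.0195 0.0245 0 0 0 0 0.06" --pt "-0.0195 0.0245 0 0 0 0 0.06" --pt "-0.0195 0.0245 0 0 0 0 0.06" --pt "-0.0195 0.0245 0 0 0 0 0.06"

```text
clock: 13.2
tool_pos: [0.4583, 0.1599, 0.1879]
ee_rot: [-3.139, 0.003, 1.048]
ft_force: [-0.5, 1.4, -0.7]
grip_width: 0.06
grasp_force: 0.0
```

step_arm --pt "-0.0195 0.0245 0 0 0 0 0.06" --pt "-0.0195 0.0245 0 0 0 0 0.06" --pt "-0.0195 0.0245 0 0 0 0 0.06" --pt "-0.0195 0.0245 0 0 0 0 0.06" --pt "-0.0195 0.0245 0 0 0 0 0.06" --pt "-0.0195 0.0245 0 0 0 0 0.06" --pt "-0.0195 0.0245 0 0 0 0 0.06" --pt "-0.0195 0.0245 0 0 0 0 0.06" --pt "-0.0195 0.0245 0 0 0 0 0.06" --pt "-0.0195 0.0245 0 0 0 0 0.06"

```text
clock: 14.03
tool_pos: [0.5732, -0.1309, 0.1875]
ee_rot: [-3.138, 0.001, 1.048]
ft_force: [-0.1, -0.1, -0.2]
grip_width: 0.06
grasp_force: 0.0
```

Run:
```python
from h import *
im,p=grab('wrist','w7.png'); s=robot.get_state(); print(s['tool_pos'],s['ee_rot'])
plan(.6235,-.254,.2,np.radians(60)); print(proj(p,[.6235,-.254,.117]),proj(p,[.517,-.4,.06]))
```

```text
[ 0.57424833 -0.13611051  0.18737222] [-3.13988664e+00  3.12616356e-03  1.04478968e+00]
turn [-0.1   0.18 -0.14] shift mm [-77.5 101.6 -12.6]
(np.float64(403.4359694925864), np.float64(306.4447370296641)) (np.float64(353.0091153370339), np.float64(412.9304819343457))
```

View pics/w7.png

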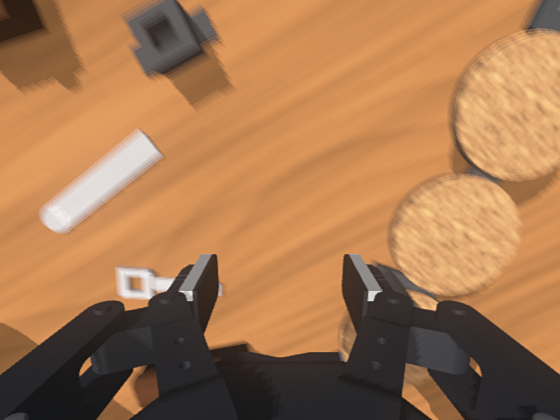

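Run:
```python
from h import *
im=cv2.cvtColor(cv2.imread('pics/top0.png'),cv2.COLOR_BGR2RGB); p=robot.camera_params('top')
A=cv2.resize(cv2.imread('pics/top0.png')[165:215,365:425],(720,600),interpolation=2)
B=cv2.resize(cv2.imread('pics/scene0.png')[180:260,135:215],(600,600),interpolation=2)
cv2.imwrite('pics/v7.png',cv2.resize(np.hstack([A,B]),(800,364)))
ps=robot.camera_params('scene')
for z in (.117,.061,.055): print(z,proj(p,[.6235,-.254,z]),proj(ps,[.6235,-.254,z]))
```

```text
0.117 (np.float64(396.4094115080604), np.float64(182.92287224331437)) (np.float64(184.88825377457763), np.float64(199.04539218194077))
0.061 (np.float64(389.78206825056657), np.float64(185.7996782948502)) (np.float64(187.27021349490087), np.float64(213.47930114511232))
0.055 (np.float64(389.1173436128116), np.float64(186.0882228573091)) (np.float64(187.51848412515184), np.float64(214.98374122640217))
```

View pics/v7.png

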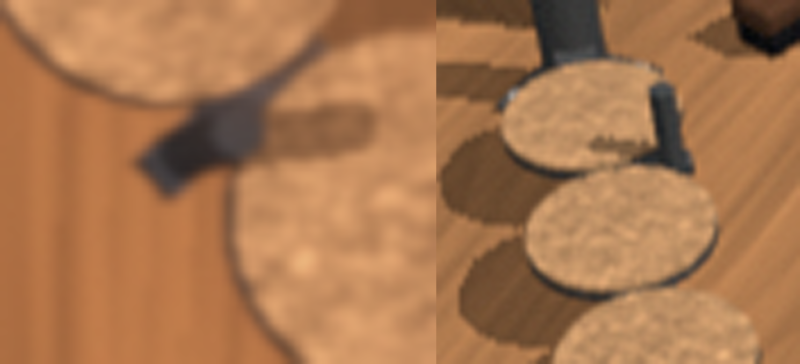

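Left crop (top): the handle top is at px (398,181.5), predicted (396,183). Right crop (scene): (184.9,199.3), predicted (184.9,199.0). The handle is located; I'll move over it and descend with the fingers either side.

step_arm --pt "-0.0157 0.0207 0 0 0 0 0.06" --pt "-0.0157 0.0207 0 0 0 0 0.06" --pt "-0.0157 0.0207 0 0 0 0 0.06" --pt "-0.0157 0.0207 0 0 0 0 0.06" --pt "-0.0157 0.0207 0 0 0 0 0.06" --pt "0 0 0 0 0 0 0.06" --pt "0 0 0.02 0 0 0 0.06" --pt "0 0 0.02 0 0 0 0.06" --pt "0 0 0 0 0 0 0.06" --pt "0 0 0 0 0 0 0.06"

```text
clock: 14.92
tool_pos: [0.6225, -0.2481, 0.1467]
ee_rot: [-3.135, 0.0, 1.048]
ft_force: [-0.3, 0.3, 0.1]
grip_width: 0.0602
grasp_force: 0.0
```

step_arm --pt "0 0 0.02 0 0 0 0.06" --pt "0 0 0.02 0 0 0 0.06" --pt "0 0 0.015 0 0 0 0.06" --pt "0 0 0.015 0 0 0 0.06" --pt "0 0 0 0 0 0 0.06" --pt "0 0 0 0 0 0 0.03" --pt "0 0 0 0 0 0 0.03" --pt "0 0 0 0 0 0 0.03" --pt "0 0 0 0 0 0 0.03" --pt "0 0 0 0 0 0 0.03"

```text
clock: 15.75
tool_pos: [0.6253, -0.2497, 0.0814]
ee_rot: [3.14, -0.0, 1.048]
ft_force: [-0.1, -0.2, -1.0]
grip_width: 0.0297
grasp_force: 0.0
```

Run:
```python
from h import *
s=robot.get_state(); print(s['tool_pos'],s['ee_rot'],s['ft_force'])
im,p=grab('wrist','w8.png'); sc,ps=grab('scene','s8.png')
cv2.imwrite('pics/v8.png',np.hstack([cv2.resize(cv2.imread('pics/w8.png'),(400,300)),cv2.resize(cv2.imread('pics/s8.png')[130:270,120:307],(400,300),interpolation=2)]))
piv=np.array([.517,-.4])
for a in (40,50,60,70,80,86,88,90):
    t=np.radians(a); d=np.array([np.cos(t),np.sin(t)]); print(a,(piv+.175*d+.045*np.array([-d[1],d[0]])).round(4))
```

```text
[ 0.62533542 -0.24972677  0.08136208] [ 3.13979389e+00 -1.44958017e-04  1.04768200e+00] [-0.12918524 -0.20084733 -1.01056064]
40 [ 0.6221 -0.253 ]
50 [ 0.595 -0.237]
60 [ 0.5655 -0.2259]
70 [ 0.5346 -0.2202]
80 [ 0.5031 -0.2198]
86 [ 0.4843 -0.2223]
88 [ 0.4781 -0.2235]
90 [ 0.472 -0.225]
```

View pics/v8.png

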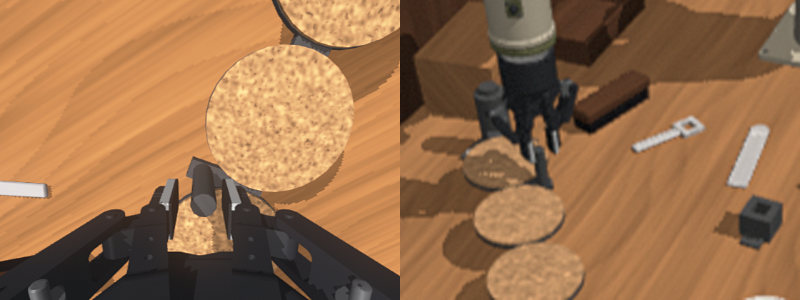

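The handle post stands between the fingers (wrist crop (203,190)). I'll swing it home along the arc.

step_arm --pt "-0.004 0 0 0 0 0 0.027" --pt "0.0005 -0.01 0 0 0 -3.17 0.027" --pt "0.0005 -0.01 0 0 0 -3.17 0.027" --pt "0.0005 -0.01 0 0 0 -3.17 0.027" --pt "0.0005 -0.01 0 0 0 -3.17 0.027" --pt "0.0005 -0.01 0 0 0 -3.17 0.027" --pt "0.0005 -0.01 0 0 0 -3.17 0.027" --pt "0.0005 -0.01 0 0 0 -3.17 0.027" --pt "0.0005 -0.01 0 0 0 -3.17 0.027" --pt "0.0005 -0.01 0 0 0 -3.17 0.027"

```text
clock: 16.68
tool_pos: [0.5393, -0.2222, 0.0808]
ee_rot: [3.139, 0.0, 1.548]
ft_force: [3.2, 1.0, -0.2]
grip_width: 0.0269
grasp_force: 1.5
```

step_arm --pt "0.0003 -0.006 0 0 0 -1.9 0.027" --pt "0.0003 -0.006 0 0 0 -1.9 0.027" --pt "0.0003 -0.006 0 0 0 -1.9 0.027" --pt "0.0003 -0.006 0 0 0 -1.9 0.027" --pt "0.0003 -0.006 0 0 0 -1.9 0.027" --pt "0.0003 -0.006 0 0 0 -1.9 0.027" --pt "0.0002 -0.003 0 0 0 -0.95 0.027" --pt "0.0002 -0.003 0 0 0 -0.95 0.027" --pt "0.0002 -0.003 0 0 0 -0.95 0.027" --pt "0 0 0 0 0 0 0.027"

```text
clock: 17.52
tool_pos: [0.4936, -0.2238, 0.0801]
ee_rot: [-3.141, 0.0, 1.795]
ft_force: [-0.6, 0.0, 0.6]
grip_width: 0.027
grasp_force: 0.0
```

Run:
```python
from h import *
s=robot.get_state(); print(s['tool_pos'],np.degrees(s['ee_rot'][2]),s['ft_force'])
t,p=grab('top','t9.png')
A=cv2.resize(t[140:260,240:470],(800,417)); cv2.imwrite('pics/v9.png',A[:,:,::-1])
```

```text
[ 0.49356052 -0.22378441  0.08012852] 102.84854098198653 [-0.59115042  0.04024097  0.61138264]
```

View pics/v9.png

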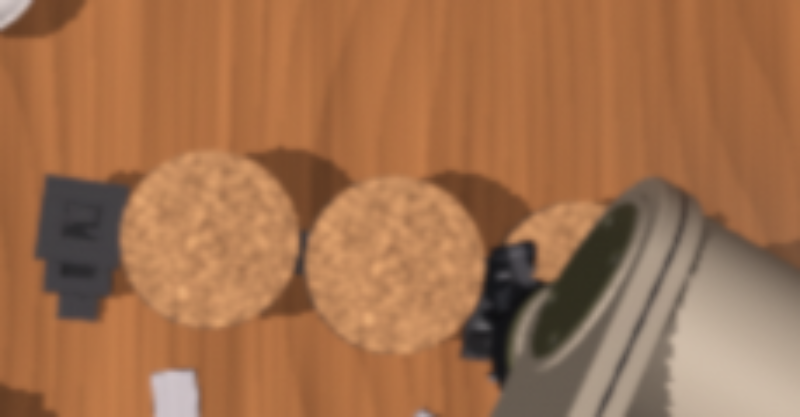

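The eye plate is still about 20 mm short of the staple, so I'll keep pushing slowly until the force rises.

step_arm --pt "0 -0.003 0 0 0 0 0.027" --pt "0 -0.003 0 0 0 0 0.027" --pt "0 -0.003 0 0 0 0 0.027" --pt "0 -0.003 0 0 0 0 0.027" --pt "0 -0.002 0 0 0 0 0.027" --pt "0 -0.002 0 0 0 0 0.027" --pt "0 0 0 0 0 0 0.027" --pt "0 0 0 0 0 0 0.027" --pt "0 0 0 0 0 0 0.027" --pt "0 0 0 0 0 0 0.027"

```text
clock: 18.4
tool_pos: [0.4818, -0.2262, 0.0803]
ee_rot: [3.134, 0.001, 1.795]
ft_force: [20.8, 4.4, -11.5]
grip_width: 0.0273
grasp_force: 10.7
```

```bash
cat > eye.py <<'E'
from h import *
s=robot.get_state(); print(s['tool_pos'],np.degrees(s['ee_rot'][2]),s['ft_force'])
t,p=grab('top'); 
for n,box in (('pan2',(325,175,382,250)),('pan3',(270,175,327,250))):
    c=max(blobs(t,(11,100,90),(18,146,255),box),key=cv2.contourArea)
    q=np.array([onz(p,*a[0],.061)[:2] for a in c],np.float32); (x,y),r=cv2.minEnclosingCircle(q); print(n,x,y,r,'angle',np.degrees(np.arctan2(y+.4,x-.517)))
cs=blobs(t,(0,0,0),(179,100,100),(245,180,280,240),30); c=cs[0]; (u,v),wh,a=cv2.minAreaRect(c); print('eye',u,v,wh,a,onz(p,u,v,.055))
print('staple proj',proj(p,[.5506,.0585,.055]))
E
python3 eye.py
```

```text
[ 0.48183656 -0.22618491  0.08030081] 102.83391972523906 [ 20.8112152    4.36641139 -11.45081362]
pan2 0.5405999422073364 -0.16436998546123505 0.06881952285766602 angle 84.2805134250854
pan3 0.5474002361297607 -0.03083319589495659 0.07282455265522003 angle 85.29241536891975
eye 261.7621154785156 215.04483032226562 (23.606252670288086, 32.062225341796875) 3.3664605617523193 [0.54997971 0.05568967 0.055     ]
staple proj (np.float64(260.6110053304953), np.float64(214.7795189609502))
```

Force 21 N against the stop: the arm is home. I'll open, lift off and check.

step_arm --pt "0 0.001 0 0 0 0 0.05" --pt "0 0.001 0 0 0 0 0.05" --pt "0 0 0 0 0 0 0.05" --pt "0 0 0 0 0 0 0.05" --pt "0 0 -0.015 0 0 0 0.05" --pt "0 0 -0.025 0 0 0 0.05" --pt "0 0 -0.03 0 0 0 0.05" --pt "0 0 -0.03 0 0 0 0.05" --pt "0 0 -0.02 0 0 0 0.05" --pt "0 0 0 0 0 0 0.05"

```text
clock: 19.28
tool_pos: [0.4825, -0.2284, 0.2061]
ee_rot: [3.136, 0.006, 1.794]
ft_force: [0.6, -0.4, 0.5]
grip_width: 0.05
grasp_force: 0.0
```

Run:
```python
from h import *
s=robot.get_state(); print(s['tool_pos'])
plan(.4225,.169,.22,np.radians(105)); plan(.42,.10,.22,np.radians(105))
```

```text
[ 0.48252852 -0.22840623  0.20610464]
turn [ 0.33  0.36 -2.22] shift mm [399.4  44.9 -13.9]
turn [ 0.33  0.36 -2.22] shift mm [333.4  24.6 -13.9]
```

step_arm --pt "0.0286 0.0021 0 0 0 0 0.06" --pt "0.0286 0.0021 0 0 0 0 0.06" --pt "0.0286 0.0021 0 0 0 0 0.06" --pt "0.0286 0.0021 0 0 0 0 0.06" --pt "0.0286 0.0021 0 0 0 0 0.06" --pt "0.0286 0.0021 0 0 0 0 0.06" --pt "0.0286 0.0021 0 0 0 0 0.06" --pt "0.0286 0.0021 0 0 0 0 0.06" --pt "0 0 0 0 0 0 0.06" --pt "0 0 0 0 0 0 0.06"

```text
clock: 20.12
tool_pos: [0.4455, 0.0011, 0.1996]
ee_rot: [-3.141, 0.0, 1.797]
ft_force: [0.1, -0.2, 0.3]
grip_width: 0.0601
grasp_force: 0.0
```

```bash
python3 - <<'E'
from h import *
im,p=grab('wrist','w10.png'); s=robot.get_state(); print(s['tool_pos'],s['ee_rot'])
print('pin top',proj(p,[.4225,.17,.098]),'rest',proj(p,[.4225,.169,.05]),'eye',proj(p,[.5506,.0585,.055]))
plan(.4225,.169,.2)
E
python3 eye.py
```

```text
[4.45709451e-01 1.55380157e-04 1.99678121e-01] [-3.14096820e+00  4.25945414e-04  1.79562974e+00]
pin top (np.float64(301.4966345501408), np.float64(-16.832969856370823)) rest (np.float64(297.6725994077206), np.float64(8.26947852416572)) eye (np.float64(396.93795482791376), np.float64(163.35712123903963))
turn [-0.04  0.02 -0.  ] shift mm [169.8  15.   -0.3]
[4.45709451e-01 1.55380157e-04 1.99678121e-01] 102.88200567265986 [-0.30089108  0.95786269 -0.377556  ]
pan2 0.5374130010604858 -0.16485309600830078 0.07007232308387756 angle 85.03861604078716
pan3 0.539955735206604 -0.032902929931879044 0.06894867867231369 angle 86.42177381052755
eye 261.7931213378906 215.01722717285156 (23.547531127929688, 32.003501892089844) 3.3664605617523193 [0.55004764 0.05561499 0.055     ]
staple proj (np.float64(260.6110053304953), np.float64(214.7795189609502))
```

View pics/w10.png

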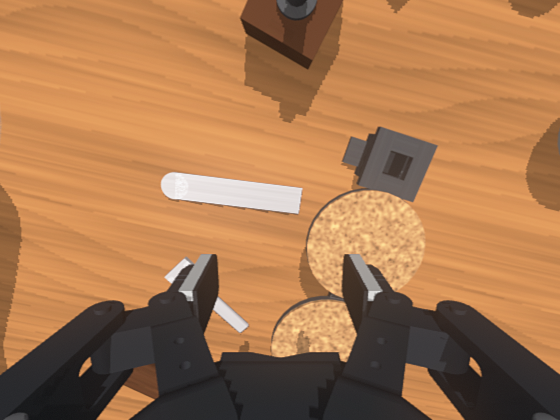

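The eye hole is at (398,164), predicted (397,163), so the eye lies over the staple. That uses up my picture views, so I'll work from masks and numbers from here on. Now to the pin.

step_arm --pt "0.02 0.0018 0 0 0 0 0.06" --pt "0.02 0.0018 0 0 0 0 0.06" --pt "0.02 0.0018 0 0 0 0 0.06" --pt "0.02 0.0018 0 0 0 0 0.06" --pt "0.02 0.0018 0 0 0 0 0.06" --pt "0.02 0.0018 0 0 0 0 0.06" --pt "0.02 0.0018 0 0 0 0 0.06" --pt "0.02 0.0018 0 0 0 0 0.06" --pt "0 0 0 0 0 0 0.06" --pt "0 0 0 0 0 0 0.06"

```text
clock: 21.05
tool_pos: [0.4248, 0.1589, 0.1998]
ee_rot: [-3.141, 0.001, 1.795]
ft_force: [0.3, -0.1, -0.4]
grip_width: 0.0599
grasp_force: 0.0
```

Run:
```python
from h import *
old=cv2.cvtColor(cv2.imread('pics/w10.png'),cv2.COLOR_BGR2RGB)
im,p=grab('wrist','w11.png'); s=robot.get_state(); print(s['tool_pos'],s['ee_rot'])
u,v=proj(p,[.4225,.17,.098]); print('pred top',u,v,'base',proj(p,[.4225,.17,.056]))
u,v=int(u),int(v); box=(u-60,max(v-60,0),u+60,v+50)
for c in blobs(im,(0,0,0),(179,60,140),box,30):
    (a,b),r=cv2.minEnclosingCircle(c); print('dark grey',cv2.boundingRect(c),(a,b),r,onz(p,a,b,.056),onz(p,a,b,.098))
hsv=cv2.cvtColor(im,cv2.COLOR_RGB2HSV)
for k in range(v-50,v+50,6): print(k,' '.join('%3d/%3d'%tuple(hsv[k,j,1:]) for j in range(u-40,u+41,8)))
```

```text
[0.42489204 0.15836558 0.19981432] [-3.14098438e+00  6.82857587e-04  1.79390764e+00]
pred top 280.71674789057585 193.10213203883373 base (np.float64(280.6548653778586), np.float64(184.41080431894576))
dark grey (262, 158, 35, 37) (278.81707763671875, 175.96340942382812) 18.05517578125 [0.41881031 0.17791747 0.056     ] [0.4175421  0.18434632 0.098     ]
143 149/211 149/211 146/126 147/127 145/127 144/124 147/128 147/128 148/225 148/223 146/225
149 148/213 149/200 147/128 147/127 146/126 148/122 147/125 147/127 147/130 150/208 148/224
155 149/218 148/143 147/127 146/126 146/124 147/123 148/122 147/125 146/124 149/125 149/113
161 147/226 147/127 145/127 145/125  21/109  23/109  27/104 148/122 149/125 147/123 149/125
167 149/227 147/127 146/126  41/106  21/110  33/ 92  19/107 151/125 147/125 149/125 148/124
173 147/125 147/125 147/125  21/109  41/ 80  26/100  27/ 96  60/115 147/125 147/125 148/122
179 147/127 144/126 147/125  21/109  21/111  21/107  26/ 97  31/106 149/125 149/125 150/150
185 147/127 146/126 147/125  34/106  21/109  22/105  22/103 151/113 148/124 148/124 150/196
191 147/127 147/127 147/125 145/107  18/ 97  26/106  48/102 147/123 147/123 148/143 150/194
197 149/137 148/126 147/123 144/122 147/ 92 147/ 92 144/113 148/122 146/124 148/146 149/216
203 149/147 152/143 149/128 147/125 146/ 91 144/ 92 145/123 146/124 145/125 147/139 150/196
209 149/152 149/152 146/148 146/148 145/ 93 145/ 93 146/124 148/124 149/142 150/185 149/204
215 149/156 148/153 147/147 147/144 146/143 146/ 98 146/124 148/124 151/150 149/210 149/203
221 147/161 148/159 146/157 147/153 146/148 150/143 149/149 148/153 148/150 149/218 148/220
227 147/220 149/154 149/159 146/159 148/157 147/153 149/151 150/143 148/201 148/219 149/218
233 149/223 149/222 149/223 148/150 149/161 148/160 146/157 147/156 149/212 149/207 149/199
239 149/206 147/225 147/227 148/220 148/155 148/153 148/164 151/203 148/222 149/219 149/219
```

The collar blob is 35 px wide (36 mm at z 0.056, as it should be). Its centre is (0.419,0.178) from the wrist and (0.417,0.176) from the top, so I take the pin at (0.4185,0.1775).

```bash
python3 -c "
from h import *
plan(.4185,.1775,.066)"
```

```text
turn [-0.03  0.04 -0.  ] shift mm [ 20.1  -2.  133.8]
```

step_arm --pt "0.01 -0.001 0 0 0 0 0.06" --pt "0.01 -0.001 0 0 0 0 0.06" --pt "0 0 0.025 0 0 0 0.06" --pt "0 0 0.025 0 0 0 0.06" --pt "0 0 0.025 0 0 0 0.06" --pt "0 0 0.025 0 0 0 0.06" --pt "0 0 0.02 0 0 0 0.06" --pt "0 0 0.013 0 0 0 0.06" --pt "0 0 0 0 0 0 0.06" --pt "0 0 0 0 0 0 0.06"

```text
clock: 21.93
tool_pos: [0.4175, 0.1784, 0.0667]
ee_rot: [-3.14, 0.0, 1.794]
ft_force: [0.5, 0.9, 0.6]
grip_width: 0.0599
grasp_force: 0.0
```

step_arm --pt "0 0 0 0 0 0 0.04" --pt "0 0 0 0 0 0 0.03" --pt "0 0 0 0 0 0 0.02" --pt "0 0 0 0 0 0 0.01" --pt "0 0 0 0 0 0 0.01" --pt "0 0 0 0 0 0 0.01" --pt "0 0 0 0 0 0 0.01" --pt "0 0 0 0 0 0 0.01" --pt "0 0 0 0 0 0 0.01" --pt "0 0 0 0 0 0 0.01"

```text
clock: 22.77
tool_pos: [0.4194, 0.1788, 0.0687]
ee_rot: [3.139, -0.0, 1.794]
ft_force: [-1.2, 0.1, 5.6]
grip_width: 0.0158
grasp_force: 58.5
```

step_arm --pt "0 0 -0.005 0 0 0 0.01" --pt "0 0 -0.008 0 0 0 0.01" --pt "0 0 -0.01 0 0 0 0.01" --pt "0 0 -0.012 0 0 0 0.01" --pt "0 0 -0.015 0 0 0 0.01" --pt "0 0 -0.02 0 0 0 0.01" --pt "0 0 -0.02 0 0 0 0.01" --pt "0 0 0 0 0 0 0.01" --pt "0 0 0 0 0 0 0.01" --pt "0 0 0 0 0 0 0.01"

```text
clock: 23.6
tool_pos: [0.418, 0.1784, 0.1569]
ee_rot: [-3.142, 0.0, 1.794]
ft_force: [-0.1, 0.4, -1.9]
grip_width: 0.0159
grasp_force: 58.8
```

```bash
cat > pin.py <<'E'
from h import *
im,p=grab('wrist','wp.png'); s=robot.get_state(); t=s['tool_pos']; R=Ro.from_euler('xyz',s['ee_rot']); print(t,s['ft_force'],s['grip_width'])
for z,n in ((.0637,'tip'),(.0187,'collar')): print('nominal',n,proj(p,R.apply([0,0,z])+t))
u,v=proj(p,R.apply([0,0,.03])+t); u,v=int(u),int(v)
for c in blobs(im,(0,0,0),(179,60,150),(u-40,v-75,u+40,v+30),30): print(cv2.boundingRect(c),cv2.minAreaRect(c))
hsv=cv2.cvtColor(im,cv2.COLOR_RGB2HSV)
for k in range(v-70,v+20,6): print(k,' '.join('%3d/%3d'%tuple(hsv[k,j,1:]) for j in range(u-36,u+37,6)))
E
python3 pin.py; python3 -c "
from h import *
plan(.551,.059,.157)"
```

```text
[0.41754835 0.17826176 0.15616587] [-0.5863185  -0.21895499 -1.23103208] 0.01577691754538476
nominal tip (np.float64(279.6953300006081), np.float64(217.7892223384594))
nominal collar (np.float64(279.71995138116137), np.float64(238.02488927209657))
(251, 212, 58, 50) ((279.5, 236.5), (49.0, 57.0), 90.0)
162 148/225 147/225 150/218 145/134 144/133 151/132 149/132 150/133 146/105 149/137 146/233 144/232 144/233
168 150/216 149/219 149/132 147/134 147/134 146/131 144/131 149/132 148/136 148/140 146/103 149/180 146/232
174 148/224 150/211 148/134 146/133 146/133 148/133 147/134 148/133 148/133 146/133 147/135 147/139 144/101
180 147/225 148/131 147/134 144/133 146/133 148/133 148/131 149/130 147/128 149/132 148/133 146/133 148/131
186 147/231 147/134 148/133 151/132 149/132 147/130 146/131 148/131 148/126 147/128 147/128 145/130 147/130
192 146/131 147/134 148/133 147/132 148/131 148/150 147/163 144/136 147/130 146/129 147/127 146/131 148/131
198 145/134 146/133 148/131 148/131 147/130 149/156 146/157 145/157 147/127 144/126 146/129 144/131 147/130
204 146/133 148/131 146/131 146/131 139/
[... 180 characters left out ...]
145/132 144/131 144/131 148/131  27/ 84  16/110  16/113  16/109  21/ 84 147/130 142/129 142/129 143/130
222 146/133 144/131 149/132  16/113  16/111  12/108  14/111  14/110  14/110  13/114 146/129 143/128 143/130
228 145/132 145/132  20/101  12/109  14/113  16/112  17/107  11/113  14/109  14/113  14/112 142/129 144/143
234 145/157 145/153  20/113  16/110  17/103  27/ 84  24/ 86  18/ 83  27/ 84  12/108  16/113 145/128 145/149
240 143/155 147/156  18/115  18/112  29/ 78  24/ 84  21/ 87  22/ 83  26/ 78  16/112  16/113 101/137 147/198
246 145/163 146/161  16/114  16/112  29/ 80  18/ 84  21/ 87  18/ 83  26/ 79  12/104  16/110 114/147 146/224
turn [-0.08  0.01 -0.  ] shift mm [-145.9  103.7   -0.8]
```

The pin hangs upright and centred on the tool: collar at the nominal pixel (279.6,238) to within 1 px. I'll move it over the eye.

step_arm --pt "-0.0184 0.013 0 0 0 0 0.01" --pt "-0.0184 0.013 0 0 0 0 0.01" --pt "-0.0184 0.013 0 0 0 0 0.01" --pt "-0.0184 0.013 0 0 0 0 0.01" --pt "-0.0184 0.013 0 0 0 0 0.01" --pt "-0.0184 0.013 0 0 0 0 0.01" --pt "-0.0184 0.013 0 0 0 0 0.01" --pt "-0.0184 0.013 0 0 0 0 0.01" --pt "0 0 0 0 0 0 0.01" --pt "0 0 0 0 0 0 0.01"

```text
clock: 24.48
tool_pos: [0.5516, 0.0572, 0.1552]
ee_rot: [-3.139, -0.001, 1.793]
ft_force: [0.4, -0.3, -1.4]
grip_width: 0.0159
grasp_force: 58.9
```

Run:
```python
from h import *
im,p=grab('wrist','w12.png'); s=robot.get_state(); print(s['tool_pos'],s['ee_rot'])
X=np.array([.5512,.058,.055]); d=np.array([.0732,.9973,0]); n=np.array([-.9973,.0732,0])
for a,b in ((30,30),(30,-30),(-30,30),(-30,-30),(0,0)): print('corner',a,b,np.round(proj(p,X+d*a/1000+n*b/1000),1))
hsv=cv2.cvtColor(im,cv2.COLOR_RGB2HSV)
# rows across plate
u,v=map(int,proj(p,X+d*.024))
for k in range(v-40,v+40,5): print(k,' '.join('%3d/%3d'%tuple(hsv[k,j,1:]) for j in range(u-60,u+61,8)))
plan(.5512,.058,.12); plan(.5512,.058,.074)
```

```text
[0.55122226 0.05784383 0.15546538] [-3.13864426e+00 -8.84169511e-04  1.79348879e+00]
corner 30 30 [256.9 162.5]
corner 30 -30 [323.9 182.8]
corner -30 30 [238.8 226.8]
corner -30 -30 [302.4 245.1]
corner 0 0 [280.5 205.3]
139 148/223 149/221 149/221 149/218 149/209 148/205 150/209 150/220 148/215 148/221 147/224 147/225 149/221 150/213 150/206 149/210
144 147/226 146/223 146/223 149/221 150/220 148/220 149/212 149/207 148/208 149/206 148/201 150/201 150/204 149/209 150/212 148/209
149 149/207 148/222 146/227 146/225 149/221 149/221 148/219 150/220 148/217 149/210 150/208 148/213 148/209 149/205 149/206 149/210
154 150/220 148/216 149/207 148/205 147/225 147/225 148/223 149/221 148/220 150/218 148/219 149/214 149/210 150/213 149/219 148/213
159 146/229 146/224 149/221 149/219 149/210 149/214 146/223 147/225 146/225 148/223 148/221 149/221 150/221 150/220 148/215 150/214
164 149/217 145/232 144/232 144/228  27/ 94 148/227 149/218 148/208 149/217 150/218 146/227 148/226 148/223 148/222 147/221 147/222
169 148/221 147/218 146/219 148/234  29/116  29/116  21/ 97 150/233 146/223 148/219 14
[... 635 characters left out ...]
36/ 85  22/114  23/110  22/114  25/113 134/203 149/221 148/217 148/213
199 143/235 143/235 150/172  25/114  25/113  24/108  36/ 86  33/ 84  58/ 70  23/111  23/112  24/115 145/237 145/234 145/228 146/223
204 141/240 144/236 145/239  24/115  23/113  59/ 69  35/ 80  34/ 83  57/ 67  16/110  23/112  25/114 145/230 145/230 145/234 143/235
209 144/232 142/235 133/220  22/116  21/111  65/ 67  59/ 65  59/ 65  38/ 80  19/110  21/111  18/111 146/225 143/235 144/233 145/231
214 141/238 141/237  36/121  22/115  19/110  33/ 86  26/ 88  30/ 86  26/ 88  16/112  23/111  61/126 146/223 147/224 145/229 143/238
turn [-0.17 -0.05  0.  ] shift mm [ 0.2  0.  35.5]
turn [-0.17 -0.05  0.  ] shift mm [ 0.2  0.  81.5]
```

The plate corner and the hole (columns 268–292, centre 280) match the prediction to within about 2 mm. I'll lower the pin.

step_arm --pt "0 0 0.01 0 0 0 0.01" --pt "0 0 0.01 0 0 0 0.01" --pt "0 0 0.008 0 0 0 0.01" --pt "0 0 0.006 0 0 0 0.01" --pt "0 0 0.005 0 0 0 0.01" --pt "0 0 0.005 0 0 0 0.01" --pt "0 0 0.005 0 0 0 0.01" --pt "0 0 0.005 0 0 0 0.01" --pt "0 0 0 0 0 0 0.01" --pt "0 0 0 0 0 0 0.01"

```text
clock: 25.37
tool_pos: [0.5521, 0.058, 0.1028]
ee_rot: [-3.141, -0.0, 1.794]
ft_force: [0.1, 0.1, -1.0]
grip_width: 0.0158
grasp_force: 58.9
```

Tip 16 mm into the eye, no contact force. I'll continue.

step_arm --pt "0 0 0.006 0 0 0 0.01" --pt "0 0 0.006 0 0 0 0.01" --pt "0 0 0.005 0 0 0 0.01" --pt "0 0 0.004 0 0 0 0.01" --pt "0 0 0.003 0 0 0 0.01" --pt "0 0 0.002 0 0 0 0.01" --pt "0 0 0.002 0 0 0 0.01" --pt "0 0 0.001 0 0 0 0.01" --pt "0 0 0 0 0 0 0.01" --pt "0 0 0 0 0 0 0.01"

```text
clock: 26.2
tool_pos: [0.5524, 0.058, 0.0743]
ee_rot: [3.141, 0.0, 1.794]
ft_force: [0.2, -0.7, -2.7]
grip_width: 0.0155
grasp_force: 59.0
```

step_arm --pt "0 0 0.001 0 0 0 0.01" --pt "0 0 0 0 0 0 0.01" --pt "0 0 0 0 0 0 0.03" --pt "0 0 0 0 0 0 0.05" --pt "0 0 0 0 0 0 0.06" --pt "0 0 0 0 0 0 0.06" --pt "0 0 -0.02 0 0 0 0.06" --pt "0 0 -0.03 0 0 0 0.06" --pt "0 0 -0.03 0 0 0 0.06" --pt "0 0 -0.03 0 0 0 0.06"

```text
clock: 27.03
tool_pos: [0.5517, 0.058, 0.184]
ee_rot: [-3.141, -0.0, 1.794]
ft_force: [1.1, -0.7, -0.1]
grip_width: 0.0599
grasp_force: 0.0
```

step_arm --pt "0 0 -0.02 0 0 0 0.06" --pt "-0.02 0 0 0 0 0 0.06" --pt "-0.02 0 0 0 0 0 0.06" --pt "-0.02 0 0 0 0 0 0.06" --pt "-0.02 0 0 0 0 0 0.06" --pt "-0.02 0 0 0 0 0 0.06" --pt "0 0 0 0 0 0 0.085" --pt "0 0 0 0 0 0 0.085" --pt "0 0 0 0 0 0 0.085" --pt "0 0 0 0 0 0 0.085"

```text
clock: 27.87
tool_pos: [0.5743, -0.0387, 0.203]
ee_rot: [-3.142, -0.0, 1.795]
ft_force: [-0.6, 0.5, -0.0]
grip_width: 0.0851
grasp_force: 0.0
```

Run:
```python
from h import *
im,p=grab('wrist','w13.png'); s=robot.get_state(); print(s['tool_pos'],s['ee_rot'])
print('pred collar',proj(p,[.5515,.058,.061]),'grip top',proj(p,[.5515,.058,.103]))
for z in (.061,.103):
    u,v=map(int,proj(p,[.5515,.058,z]))
hsv=cv2.cvtColor(im,cv2.COLOR_RGB2HSV)
for k in range(v-70,v+40,5): print(k,' '.join('%3d/%3d'%tuple(hsv[k,j,1:]) for j in range(u-48,u+49,6)))
print(u,v)
```

```text
[ 0.57426982 -0.03866302  0.20305616] [-3.14155242e+00 -2.66980186e-04  1.79528286e+00]
pred collar (np.float64(279.6750637299318), np.float64(90.91671785234948)) grip top (np.float64(279.61074415179047), np.float64(85.1803205486112))
15 149/195 150/196 152/195 153/192 151/189 149/187 152/186 151/181 152/180 151/186 151/189 152/190 152/190 149/188 150/189 150/187 150/190
20 154/191 150/190 151/192 151/193 150/196 150/197 151/193 152/193 150/192 150/190 149/185 150/180 150/187 152/191 153/192 152/193 151/193
25 149/195 150/196 149/195 152/193 151/189 151/188 151/192 149/197 150/200 150/197 149/195 148/196 151/194 152/190 153/183 150/187 151/193
30 152/175 152/193 152/193 149/195 149/198 152/196 148/193 151/189 149/187 150/190 149/194 151/201 150/200 150/197 151/198 151/196 150/192
35 151/184 150/180 150/180 150/187 151/191 151/189 151/193 151/196 151/199 147/196 151/192 149/188 151/189 151/192 151/201 151/204 151/198
40 151/194 149/193 150/190 151/183 152/178 150/178 152/184 152/190 151/189 151/192 149/195 151/198 151/198 152/193 150/190 150/189 152/193
45 151/196 150/195 152/193 151/
[... 1504 characters left out ...]
9/210 150/208  31/100  26/100  26/100  23/ 98  20/100  54/ 66  61/ 59  80/ 54  23/ 89  18/ 97  18/ 97  21/ 99  21/ 97 151/181 150/192
105 149/216 150/213 144/199  30/102  25/101  28/101  20/103  37/ 76  34/ 76  33/ 77  21/ 98  34/ 76  23/ 98  20/100  21/ 98 152/212 151/215
110 149/222 149/219  78/128  25/102  28/102  28/102  42/ 79  42/ 79  43/ 78  40/ 77  37/ 83  20/100  21/ 98  23/ 98  19/ 96 150/209 150/206
115 148/210 149/207  55/115  25/103  28/101  25/101  41/ 81  46/ 78  41/ 80  39/ 79  31/ 91  26/100  26/ 99  23/100 136/173 151/199 149/209
120 149/219 150/220 123/191 126/223 127/242  97/161  16/ 95  47/ 81  48/ 79  45/ 80  28/102  25/101  23/100  36/ 78 149/207 149/198 151/198
279 85
```

Run:
```python
from h import *
im,p=grab('scene','s13.png')
for z in (.061,.082,.103,.108,.113): print(z,np.round(proj(p,[.5515,.058,z]),1))
u,v=map(int,proj(p,[.5515,.058,.08]))
g=cv2.cvtColor(im,cv2.COLOR_RGB2HSV)
for k in range(v-20,v+16,1): print(k,' '.join('%3d/%3d'%tuple(g[k,j,1:]) for j in range(u-12,u+13,2)))
print(u,v)
```

```text
0.061 [289.3 221.7]
0.082 [289.4 216.3]
0.103 [289.4 210.9]
0.108 [289.5 209.5]
0.113 [289.5 208.2]
196 144/172 147/168   8/182  14/204  14/200  14/199  10/203 126/158 145/172 142/174 143/180 142/191 140/189
197 141/172 147/167   7/212  14/203  14/200  14/202   9/206 146/168 143/173 143/176 142/185 143/189 142/190
198 142/172 125/147  10/203  14/201  13/199  13/202  20/203 150/172 141/175 142/178 142/187 141/188 142/188
199 144/172  75/133  13/203  14/199  12/199  11/202  63/190 147/174 141/177 140/178 143/189 143/186 143/189
200 147/170  38/160  11/204  14/201  13/200   9/203 112/180 145/174 140/178 142/179 143/189 141/188 142/189
201 149/166  16/187  11/200  14/201  14/202   9/203 134/177 143/175 141/181 142/183 139/189 140/189 141/190
202 135/161   9/199  13/202  13/200  14/201  10/207 145/174 142/180 139/180 141/186 142/187 141/188 140/188
203  99/152  10/202  13/198  14/201  11/201  21/204 149/176 143/180 142/180 142/188 140/188 143/189 142/188
204  50/139  11/202  13/199  13/200  11/202  65/177 147/177 141/181 142/183 143/187 143/187 139/192 143/191
205  34/178  10/201  13/198 
[... 2195 characters left out ...]
/ 71   8/ 65  10/ 79   3/ 78  90/ 93 144/183
226  10/ 76   3/ 80   6/ 82   4/ 63  14/ 53   5/ 52  13/ 58   8/ 62   3/ 76   3/ 79   7/ 72 129/138 142/183
227  18/ 58   7/ 69   3/ 78   3/ 82  14/ 74   8/ 63   4/ 66  10/ 74   6/ 80   6/ 80   4/ 61 147/172 140/179
228   6/ 41   5/ 48   8/ 63   7/ 73   6/ 82  10/ 80   6/ 80  13/ 81  10/ 79   7/ 78  17/ 59 146/180 143/173
229 114/ 78   6/ 42  18/ 42  10/ 53   7/ 70   6/ 79   9/ 83   6/ 81   9/ 81   3/ 74  13/ 59 143/185 143/168
230 143/112  12/ 41   6/ 41   6/ 40   0/ 41   8/ 61  14/ 71   7/ 78   6/ 81   8/ 68   9/ 58 142/188 142/165
231 138/118   0/ 42   7/ 39   6/ 41   6/ 41  12/ 44   5/ 50   4/ 62   7/ 71   4/ 61   9/ 57 144/183 145/162
289 216
```

The pin's top is at rows 209–213 in the scene (centre 211, predicted 210.9 for fully down), so it is seated. Now the shapers.

```bash
cat > shp.py <<'E'
from h import *
def top():
    t,p=grab('top')
    for k,box in enumerate(((60,195,130,275),(132,195,190,252))):
        for c in blobs(t,(11,95,60),(19,141,255),box,200)[:1]:
            r=cv2.minAreaRect(c); print('top shaper',k,np.round(r[0],1),np.round(r[1],1),round(r[2],1),onz(p,*r[0],.06).round(3))
if __name__=='__main__': top()
E
python3 shp.py; python3 -c "
from h import *
plan(.51,.285,.26,np.radians(55))"
```

```text
top shaper 0 [102.5 233.4] [46.7 27.2] 38.7 [0.502 0.441 0.06 ]
top shaper 1 [147.7 230.6] [41.1 24.6] 26.6 [0.51  0.331 0.06 ]
turn [ 0.000e+00 -1.000e-02  4.787e+01] shift mm [ 228.3 -238.4  -56.9]
```

Shaper 1 has been knocked from (0.528,0.300) to (0.510,0.331). I'll hover there and measure it close up.

step_arm --pt "0 0 -0.02 0 0 6 0.06" --pt "0 0 -0.02 0 0 6 0.06" --pt "0 0 -0.017 0 0 6 0.06" --pt "0 0 0 0 0 6 0.06" --pt "0 0 0 0 0 6 0.06" --pt "0 0 0 0 0 6 0.06" --pt "0 0 0 0 0 6 0.06" --pt "0 0 0 0 0 6 0.06" --pt "0.0206 -0.022 0 0 0 0 0.06" --pt "0.0206 -0.022 0 0 0 0 0.06"

```text
clock: 28.85
tool_pos: [0.562, 0.0195, 0.2599]
ee_rot: [-3.142, 0.0, 0.954]
ft_force: [0.4, 0.2, -0.5]
grip_width: 0.0603
grasp_force: 0.0
```

step_arm --pt "0.0206 -0.022 0 0 0 0 0.06" --pt "0.0206 -0.022 0 0 0 0 0.06" --pt "0.0206 -0.022 0 0 0 0 0.06" --pt "0.0206 -0.022 0 0 0 0 0.06" --pt "0.0206 -0.022 0 0 0 0 0.06" --pt "0.0206 -0.022 0 0 0 0 0.06" --pt "0.0206 -0.022 0 0 0 0 0.06" --pt "0.0206 -0.022 0 0 0 0 0.06" --pt "0 0 0 0 0 0 0.06" --pt "0 0 0 0 0 0 0.06"

```text
clock: 29.68
tool_pos: [0.5125, 0.2575, 0.26]
ee_rot: [-3.141, 0.0, 0.96]
ft_force: [-0.1, -0.5, -0.2]
grip_width: 0.0602
grasp_force: 0.0
```

```bash
cat >> shp.py <<'E'
def wrist(X,fn):
    im,p=grab('wrist',fn); s=robot.get_state(); print(s['tool_pos'],np.degrees(s['ee_rot'][2]))
    u,v=map(int,proj(p,[X[0],X[1],.08])); print('pred',u,v)
    box=(max(u-120,0),max(v-120,0),min(u+120,559),min(v+120,255))
    hsv=cv2.cvtColor(im,cv2.COLOR_RGB2HSV)
    for c in blobs(im,(11,80,60),(20,141,255),box,400): print('cedar',cv2.boundingRect(c),cv2.minAreaRect(c))
    for lo in (190,200,210):
        for c in blobs(im,(11,80,lo),(20,141,255),box,300): r=cv2.minAreaRect(c); print('bright',lo,np.round(r[0],1),np.round(r[1],1),round(r[2],1))
    for k in range(max(v-70,0),min(v+70,270),7): print(k,' '.join('%3d/%3d'%tuple(hsv[k,j,1:]) for j in range(max(u-80,0),min(u+81,560),8)))
E
python3 -c "
from shp import *
wrist((.51,.331),'w14.png')"
```

```text
[0.51290333 0.25624063 0.26000174] 54.929684046220586
pred 239 134
cedar (119, 143, 98, 99) ((166.93321228027344, 191.02337646484375), (84.85285949707031, 92.45092010498047), 70.70995330810547)
cedar (136, 14, 70, 84) ((170.79238891601562, 55.2344970703125), (84.42269134521484, 67.37250518798828), 88.36341857910156)
cedar (273, 14, 86, 142) ((326.55657958984375, 84.47372436523438), (147.05299377441406, 73.1266098022461), 74.53878784179688)
cedar (212, 80, 53, 87) ((237.87802124023438, 122.9024429321289), (86.79918670654297, 49.473331451416016), 83.6598129272461)
bright 190 [236.4 123.6] [85.2 46.2] 87.4
bright 190 [167.2 189.2] [81.1 87. ] 56.9
bright 190 [331.5 105.5] [53. 99.] 0.0
bright 190 [177.3  52.9] [42.7 81. ] 22.0
bright 190 [147.   40.4] [54.  19.1] 86.6
bright 200 [167.3 189.1] [81.1 86.7] 57.5
bright 200 [331.5 105.5] [53. 99.] 0.0
bright 200 [229.2 126. ] [84.3 36.6] 70.2
bright 200 [146.9  40. ] [53.2 19. ] 86.6
bright 210 [167.3 189.1] [81.1 86.7] 57.5
bright 210 [331.5 107. ] [53. 96.] 0.0
bright 210 [227.8 125.9] [82.8 28.6] 79.8
bright 210 [146.6  39.9] [53.  18.4]
[... 2739 characters left out ...]
/221 148/220
176   0/253   2/249   9/201  14/176  26/126 124/220 117/249 145/213 144/229 146/229 144/233 149/218 149/154 147/168 148/152 147/147 149/161 150/155 147/142 147/225 148/222
183   0/252   1/251  11/207  15/174  29/124 120/187 121/169 144/226 145/229 143/233 147/220 148/222 146/232 148/152 148/150 149/163 148/152 147/147 148/164 147/224 150/218
190   2/252   2/250   4/241  15/165  29/122 119/169 120/163 144/175 146/224 146/224 145/228 149/221 149/221 150/218 148/224 150/204 150/155 150/162 150/160 149/222 149/219
197   2/252   2/250  11/208  16/164 104/140 119/182 141/173 141/164 145/230 145/225 147/222 147/222 148/224 150/220 149/205 148/222 150/182 149/154 149/157 148/222 149/219
```

```bash
cat > bar.py <<'E'
from h import *
import sys
def bar(im,p,box,lo=(11,98,232),hi=(20,111,252),z=.112):
    for c in blobs(im,lo,hi,box,150)[:2]:
        r=cv2.minAreaRect(c); b=cv2.boxPoints(r); q=np.array([onz(p,*k,z)[:2] for k in b])
        e=[q[1]-q[0],q[2]-q[1]]; L=[np.linalg.norm(k) for k in e]; d=e[int(np.argmax(L))]
        print('bar px',np.round(r[0],1),'size mm',np.round(np.array(L)*1000,1),'ctr',q.mean(0).round(4),'ang',round(np.degrees(np.arctan2(d[1],d[0]))%180,1))
E
python3 - <<'E'
from bar import *
im=cv2.cvtColor(cv2.imread('pics/w14.png'),cv2.COLOR_BGR2RGB); p=robot.camera_params('wrist')
bar(im,p,(200,70,275,175)); bar(im,p,(120,0,212,100))
# foot-top silhouette: lower-left/right extremes of cedar at block top z=.055
c=blobs(im,(11,80,60),(20,141,255),(200,70,275,175),400)[0]
h=cv2.convexHull(c).reshape(-1,2); print([(tuple(k),onz(p,*k,.055)[:2].round(3).tolist()) for k in h[::3]])
E
```

```text
bar px [225.4 123.5] size mm [20.  63.4] ctr [0.5089 0.3434] ang 59.3
bar px [147.5  32. ] size mm [13.2 51.8] ctr [0.5002 0.4465] ang 48.8
[((np.int32(264), np.int32(145)), [0.524, 0.305]), ((np.int32(257), np.int32(158)), [0.508, 0.298]), ((np.int32(247), np.int32(165)), [0.494, 0.298]), ((np.int32(234), np.int32(165)), [0.481, 0.307]), ((np.int32(222), np.int32(157)), [0.475, 0.322]), ((np.int32(216), np.int32(141)), [0.481, 0.341]), ((np.int32(213), np.int32(96)), [0.509, 0.381]), ((np.int32(223), np.int32(83)), [0.526, 0.386]), ((np.int32(234), np.int32(80)), [0.538, 0.381]), ((np.int32(254), np.int32(91)), [0.549, 0.359]), ((np.int32(261), np.int32(107)), [0.546, 0.341])]
```

The bar measures 63.4×20.0 mm, as specified, with centre (0.509,0.343) and angle 59.3°. I'll grasp it.

```bash
python3 -c "
from h import *
plan(.509,.3434,.083,np.radians(59.3))"
```

```text
turn [ 0.01  0.02 -4.37] shift mm [ 73.  -47.9 177. ]
```

step_arm --pt "0 0 0 0 0 -4.4 0.06" --pt "0.0183 -0.012 0 0 0 0 0.06" --pt "0.0183 -0.012 0 0 0 0 0.06" --pt "0.0183 -0.012 0 0 0 0 0.06" --pt "0.0183 -0.012 0 0 0 0 0.06" --pt "0 0 0.03 0 0 0 0.06" --pt "0 0 0.03 0 0 0 0.06" --pt "0 0 0.03 0 0 0 0.06" --pt "0 0 0 0 0 0 0.06" --pt "0 0 0 0 0 0 0.06"

```text
clock: 30.57
tool_pos: [0.5086, 0.3413, 0.1683]
ee_rot: [-3.139, 0.004, 1.032]
ft_force: [1.1, 0.1, 0.9]
grip_width: 0.0598
grasp_force: 0.0
```

Run:
```python
from bar import *
im,p=grab('wrist','w15.png'); s=robot.get_state(); print(s['tool_pos'])
u,v=map(int,proj(p,[.509,.3434,.112])); print(u,v)
bar(im,p,(u-45,v-60,u+45,v+55))
plan(.509,.3434,.083,np.radians(59.3))
```

```text
[0.5100023  0.34221445 0.170955  ]
279 217
bar px [280. 213.] size mm [15.7 58.5] ctr [0.5103 0.3454] ang 59.7
turn [ 0.    0.02 -0.16] shift mm [ 0.5 -1.5 88. ]
```

step_arm --pt "0.0015 0 0.025 0 0 0 0.06" --pt "0 0 0.025 0 0 0 0.06" --pt "0 0 0.02 0 0 0 0.06" --pt "0 0 0.012 0 0 0 0.06" --pt "0 0 0.006 0 0 0 0.06" --pt "0 0 0 0 0 0 0.06" --pt "0 0 0 0 0 0 0.04" --pt "0 0 0 0 0 0 0.02" --pt "0 0 0 0 0 0 0.01" --pt "0 0 0 0 0 0 0.01"

```text
clock: 31.45
tool_pos: [0.5117, 0.3449, 0.0842]
ee_rot: [3.14, -0.003, 1.033]
ft_force: [0.4, -1.5, 2.9]
grip_width: 0.0172
grasp_force: 58.5
```

step_arm --pt "0 0 0 0 0 0 0.01" --pt "0 0 0 0 0 0 0.01" --pt "0 0 0 0 0 0 0.01" --pt "0 0 0 0 0 0 0.01" --pt "0 0 0 0 0 0 0.01" --pt "0 0 0 0 0 0 0.01" --pt "0 0 0 0 0 0 0.01" --pt "0 0 0 0 0 0 0.01" --pt "0 0 0 0 0 0 0.01" --pt "0 0 0 0 0 0 0.01"

```text
clock: 32.28
tool_pos: [0.5118, 0.3448, 0.0841]
ee_rot: [3.14, -0.003, 1.033]
ft_force: [0.9, -1.1, 6.6]
grip_width: 0.0173
grasp_force: 58.7
```

step_arm --pt "0 0 -0.005 0 0 0 0.01" --pt "0 0 -0.01 0 0 0 0.01" --pt "0 0 -0.02 0 0 0 0.01" --pt "0 0 -0.025 0 0 0 0.01" --pt "0 0 -0.025 0 0 0 0.01" --pt "0 0 -0.025 0 0 0 0.01" --pt "0 0 -0.025 0 0 0 0.01" --pt "0 0 -0.02 0 0 0 0.01" --pt "0 0 -0.01 0 0 0 0.01" --pt "0 0 0 0 0 0 0.01"

```text
clock: 33.12
tool_pos: [0.5115, 0.3451, 0.2507]
ee_rot: [3.139, -0.004, 1.033]
ft_force: [1.1, 0.3, -2.1]
grip_width: 0.0172
grasp_force: 58.9
```

```bash
cat > pans.py <<'E'
from h import *
from scipy.optimize import least_squares
def pans(im,p,R=.062,z=.061,guess=((.525,-.2903),(.5346,-.1606),(.544,-.031)),lo=(11,100,90),hi=(18,145,255)):
    hsv=cv2.cvtColor(im,cv2.COLOR_RGB2HSV); m=cv2.inRange(hsv,np.array(lo),np.array(hi)); m=cv2.medianBlur(m,5)
    cs,_=cv2.findContours(m,cv2.RETR_EXTERNAL,cv2.CHAIN_APPROX_NONE); P=np.vstack([c.reshape(-1,2) for c in cs if len(c)>30])
    W=np.array([onz(p,*k,z)[:2] for k in P])
    for g in guess:
        c=np.array(g)
        for tol in (.012,.006,.004):
            q=W[abs(np.hypot(*(W-c).T)-R)<tol]
            if len(q)<20: print('few',len(q)); break
            c=least_squares(lambda x:np.hypot(*(q-x).T)-R,c,loss='soft_l1',f_scale=.001).x
        print('pan',np.array(g),'->',c.round(4),len(q))
if __name__=='__main__':
    pans(*grab('top'))
    s=robot.get_state(); print(s['tool_pos'],s['ft_force'],s['grip_width'])
    plan(.5346,-.1606,.25)
E
python3 pans.py
```

```text
pan [ 0.525  -0.2903] -> [ 0.5272 -0.2923] 140
pan [ 0.5346 -0.1606] -> [ 0.5358 -0.1623] 132
pan [ 0.544 -0.031] -> [ 0.5449 -0.034 ] 137
[0.51079149 0.34469181 0.24823734] [-0.48484714  0.29858796 -4.32599632] 0.01750349023736674
turn [ 0.06 -0.11 -0.  ] shift mm [-421.9  279.1   -1.8]
```

step_arm --pt "-0.0211 0.014 0 0 0 0 0.01" --pt "-0.0211 0.014 0 0 0 0 0.01" --pt "-0.0211 0.014 0 0 0 0 0.01" --pt "-0.0211 0.014 0 0 0 0 0.01" --pt "-0.0211 0.014 0 0 0 0 0.01" --pt "-0.0211 0.014 0 0 0 0 0.01" --pt "-0.0211 0.014 0 0 0 0 0.01" --pt "-0.0211 0.014 0 0 0 0 0.01" --pt "-0.0211 0.014 0 0 0 0 0.01" --pt "-0.0211 0.014 0 0 0 0 0.01"

```text
clock: 34.0
tool_pos: [0.5212, 0.0902, 0.2444]
ee_rot: [-3.138, 0.002, 1.033]
ft_force: [0.1, 0.5, -3.6]
grip_width: 0.0171
grasp_force: 59.0
```

step_arm --pt "-0.0211 0.014 0 0 0 0 0.01" --pt "-0.0211 0.014 0 0 0 0 0.01" --pt "-0.0211 0.014 0 0 0 0 0.01" --pt "-0.0211 0.014 0 0 0 0 0.01" --pt "-0.0211 0.014 0 0 0 0 0.01" --pt "-0.0211 0.014 0 0 0 0 0.01" --pt "-0.0211 0.014 0 0 0 0 0.01" --pt "-0.0211 0.014 0 0 0 0 0.01" --pt "-0.0211 0.014 0 0 0 0 0.01" --pt "-0.0211 0.014 0 0 0 0 0.01"

```text
clock: 34.83
tool_pos: [0.5336, -0.1623, 0.2443]
ee_rot: [-3.138, 0.001, 1.033]
ft_force: [0.1, 0.4, -3.2]
grip_width: 0.0176
grasp_force: 59.0
```

step_arm --pt "0 0 0 0 0 0 0.01" --pt "0 0 0 0 0 0 0.01" --pt "0 0 0 0 0 0 0.01" --pt "0 0 0 0 0 0 0.01" --pt "0 0 0 0 0 0 0.01" --pt "0 0 0 0 0 0 0.01" --pt "0 0 0 0 0 0 0.01" --pt "0 0 0 0 0 0 0.01" --pt "0 0 0 0 0 0 0.01" --pt "0 0 0 0 0 0 0.01"

```text
clock: 35.67
tool_pos: [0.5349, -0.1614, 0.2472]
ee_rot: [3.141, -0.0, 1.034]
ft_force: [0.4, -0.2, -2.9]
grip_width: 0.0175
grasp_force: 59.0
```

```bash
python3 - <<'E'
from h import *
s=robot.get_state(); print(s['tool_pos'],s['ee_rot'],s['ft_force'],s['grip_width'])
plan(.5353,-.1616,.148,np.radians(59.2))
im,p=grab('wrist','w16.png'); R=Ro.from_euler('xyz',s['ee_rot']); t=s['tool_pos']
hsv=cv2.cvtColor(im,cv2.COLOR_RGB2HSV)
# held shaper: expected block-top end corners (z .055 over foot)
b=t-[0,0,.084]
for a in (48,-48): print('end',a,proj(p,b+R.apply([a/1000,0,-.055])),proj(p,b+R.apply([a/1000,0,0])))
c=blobs(im,(11,75,60),(20,135,255),(190,60,370,262),400)
print([cv2.boundingRect(k) for k in c])
E
python3 pans.py
```

```text
[ 0.53490751 -0.16137083  0.24719485] [ 3.14141220e+00 -4.20618400e-05  1.03360975e+00] [ 0.40336498 -0.17102272 -2.94246304] 0.017547327588961836
turn [ 0.01 -0.    0.02] shift mm [ 0.   0.5 99.2]
end 48 (np.float64(280.73904830505114), np.float64(158.9933303477739)) (np.float64(280.5933341138254), np.float64(151.8418950578333))
end -48 (np.float64(280.6493961808892), np.float64(297.08739021084966)) (np.float64(280.5349608602949), np.float64(263.68832632491683))
[(190, 60, 180, 202)]
pan [ 0.525  -0.2903] -> [ 0.5274 -0.2895] 20
pan [ 0.5346 -0.1606] -> [ 0.5362 -0.1621] 88
pan [ 0.544 -0.031] -> [ 0.5454 -0.0343] 137
[ 0.53485654 -0.16147543  0.24713274] [ 0.8304964  -0.10793015 -3.18854304] 0.017604975109170508
turn [0. 0. 0.] shift mm [ 0.6 -0.7 -2.9]
```

step_arm --pt "0 0.0005 0.02 0 0 0 0.01" --pt "0 0 0.02 0 0 0 0.01" --pt "0 0 0.018 0 0 0 0.01" --pt "0 0 0.014 0 0 0 0.01" --pt "0 0 0.01 0 0 0 0.01" --pt "0 0 0.007 0 0 0 0.01" --pt "0 0 0.005 0 0 0 0.01" --pt "0 0 0.004 0 0 0 0.01" --pt "0 0 0.002 0 0 0 0.01" --pt "0 0 0 0 0 0 0.01"

```text
clock: 36.6
tool_pos: [0.5354, -0.1618, 0.1472]
ee_rot: [3.141, -0.0, 1.033]
ft_force: [0.4, 0.5, -3.4]
grip_width: 0.0171
grasp_force: 59.0
```

step_arm --pt "0 0 0.001 0 0 0 0.01" --pt "0 0 0.001 0 0 0 0.01" --pt "0 0 0 0 0 0 0.01" --pt "0 0 0 0 0 0 0.01" --pt "0 0 0 0 0 0 0.01" --pt "0 0 0 0 0 0 0.01" --pt "0 0 0 0 0 0 0.01" --pt "0 0 0 0 0 0 0.01" --pt "0 0 0 0 0 0 0.01" --pt "0 0 0 0 0 0 0.01"

```text
clock: 37.43
tool_pos: [0.5354, -0.1618, 0.1452]
ee_rot: [3.141, 0.0, 1.033]
ft_force: [0.7, 0.1, -2.2]
grip_width: 0.0174
grasp_force: 59.1
```

Nearly in contact; I'll release and go up.

step_arm --pt "0 0 0.001 0 0 0 0.01" --pt "0 0 0 0 0 0 0.01" --pt "0 0 0 0 0 0 0.03" --pt "0 0 0 0 0 0 0.05" --pt "0 0 0 0 0 0 0.06" --pt "0 0 0 0 0 0 0.06" --pt "0 0 -0.01 0 0 0 0.06" --pt "0 0 -0.03 0 0 0 0.06" --pt "0 0 -0.03 0 0 0 0.06" --pt "0 0 -0.03 0 0 0 0.06"

```text
clock: 38.27
tool_pos: [0.5348, -0.1615, 0.2457]
ee_rot: [-3.141, 0.0, 1.033]
ft_force: [1.3, -0.7, -0.6]
grip_width: 0.0602
grasp_force: 0.0
```

```bash
cat > chk.py <<'E'
from bar import *
import sys
x,y=float(sys.argv[1]),float(sys.argv[2])
im,p=grab('wrist','wc.png'); s=robot.get_state(); print(s['tool_pos'])
u,v=map(int,proj(p,[x,y,.173])); print('pred bar',u,v); bar(im,p,(u-80,max(v-80,0),u+80,min(v+80,262)),z=.173)
E
python3 chk.py .5354 -.1618; python3 shp.py; python3 -c "
from h import *
plan(.478,.41,.25,np.radians(49))"
```

```text
[ 0.53766211 -0.16267789  0.2536985 ]
pred bar 281 214
bar px [277.5 214.5] size mm [19.3 58.8] ctr [ 0.5321 -0.1612] ang 59.7
top shaper 0 [102.7 233.6] [47.2 27.2] 38.7 [0.501 0.44  0.06 ]
turn [ 0.6  -0.15 10.21] shift mm [ 392.9 -421.3    1.8]
```

The first shaper stands on pan2 (bar centre (0.532,-0.161), pan centre (0.535,-0.162)). Next, the second shaper.

step_arm --pt "0 0 0 0 0 5.1 0.06" --pt "0 0 0 0 0 5.1 0.06" --pt "0.0196 -0.0211 0 0 0 0 0.06" --pt "0.0196 -0.0211 0 0 0 0 0.06" --pt "0.0196 -0.0211 0 0 0 0 0.06" --pt "0.0196 -0.0211 0 0 0 0 0.06" --pt "0.0196 -0.0211 0 0 0 0 0.06" --pt "0.0196 -0.0211 0 0 0 0 0.06" --pt "0.0196 -0.0211 0 0 0 0 0.06" --pt "0.0196 -0.0211 0 0 0 0 0.06"

```text
clock: 39.2
tool_pos: [0.5103, 0.0687, 0.2444]
ee_rot: [3.141, -0.0, 0.855]
ft_force: [-0.4, 0.4, -0.1]
grip_width: 0.06
grasp_force: 0.0
```

step_arm --pt "0.0196 -0.0211 0 0 0 0 0.06" --pt "0.0196 -0.0211 0 0 0 0 0.06" --pt "0.0196 -0.0211 0 0 0 0 0.06" --pt "0.0196 -0.0211 0 0 0 0 0.06" --pt "0.0196 -0.0211 0 0 0 0 0.06" --pt "0.0196 -0.0211 0 0 0 0 0.06" --pt "0.0196 -0.0211 0 0 0 0 0.06" --pt "0.0196 -0.0211 0 0 0 0 0.06" --pt "0.0196 -0.0211 0 0 0 0 0.06" --pt "0.0196 -0.0211 0 0 0 0 0.06"

```text
clock: 40.03
tool_pos: [0.4795, 0.3551, 0.2443]
ee_rot: [3.142, 0.0, 0.855]
ft_force: [0.4, -0.3, 0.5]
grip_width: 0.0599
grasp_force: 0.0
```

step_arm --pt "0.0196 -0.0211 0 0 0 0 0.06" --pt "0.0196 -0.0211 0 0 0 0 0.06" --pt "0 0 0 0 0 0 0.06" --pt "0 0 0 0 0 0 0.06" --pt "0 0 0 0 0 0 0.06" --pt "0 0 0 0 0 0 0.06" --pt "0 0 0 0 0 0 0.06" --pt "0 0 0 0 0 0 0.06" --pt "0 0 0 0 0 0 0.06" --pt "0 0 0 0 0 0 0.06"

```text
clock: 40.87
tool_pos: [0.4741, 0.4105, 0.2443]
ee_rot: [3.142, -0.0, 0.855]
ft_force: [0.3, 0.6, -0.6]
grip_width: 0.0597
grasp_force: 0.0
```

Run:
```python
from bar import *
im,p=grab('wrist','w17.png'); s=robot.get_state(); print(s['tool_pos'],s['ee_rot'])
u,v=map(int,proj(p,[.5,.4465,.112])); print(u,v); bar(im,p,(max(u-80,0),max(v-80,0),u+80,min(v+80,255)))
plan(.5,.4465,.15,np.radians(49))
```

```text
[0.47406066 0.41062166 0.24425402] [ 3.14155974e+00 -2.32991227e-04  8.54831472e-01]
276 151
bar px [271.1 148.5] size mm [19.2 68.5] ctr [0.4978 0.4509] ang 56.4
turn [ 0.   -0.01 -0.02] shift mm [44.1 -4.  94.3]
```

```bash
python3 -c "
from h import *
plan(.498,.4505,.18,np.radians(55))"
```

```text
turn [ 0.   -0.01 -6.02] shift mm [46.4 -3.3 64.3]
```

step_arm --pt "0 0 0 0 0 -6 0.06" --pt "0.0155 -0.0011 0 0 0 0 0.06" --pt "0.0155 -0.0011 0 0 0 0 0.06" --pt "0.0155 -0.0011 0 0 0 0 0.06" --pt "0 0 0.02 0 0 0 0.06" --pt "0 0 0.02 0 0 0 0.06" --pt "0 0 0.02 0 0 0 0.06" --pt "0 0 0 0 0 0 0.06" --pt "0 0 0 0 0 0 0.06" --pt "0 0 0 0 0 0 0.06"

```text
clock: 41.75
tool_pos: [0.4983, 0.4512, 0.1855]
ee_rot: [3.141, -0.001, 0.96]
ft_force: [0.2, 0.0, 1.1]
grip_width: 0.0599
grasp_force: 0.0
```

Run:
```python
from bar import *
im,p=grab('wrist','w18.png'); s=robot.get_state(); print(s['tool_pos'],s['ee_rot'])
u,v=map(int,proj(p,[.498,.4505,.112])); print(u,v)
for lo,hi in (((11,98,232),(20,111,252)),((11,94,232),(20,113,252)),((11,101,235),(20,111,250))): bar(im,p,(u-60,max(v-75,0),u+60,min(v+60,262)),lo,hi)
hsv=cv2.cvtColor(im,cv2.COLOR_RGB2HSV)
for k in range(max(v-65,0),min(v+65,270),6): print(k,' '.join('%3d/%3d'%tuple(hsv[k,j,1:]) for j in range(u-48,u+49,6)))
```

```text
[0.49858725 0.45144347 0.18621557] [ 3.14081702e+00 -2.52937308e-03  9.60004776e-01]
280 214
bar px [278.5 209.9] size mm [58.6 17.9] ctr [0.4983 0.4542] ang 50.4
bar px [278.7 209.8] size mm [58.6 18. ] ctr [0.4985 0.4542] ang 50.7
bar px [276.1 209.6] size mm [58.6 13.8] ctr [0.4969 0.4554] ang 51.3
149 151/203 150/201 148/189 150/195 149/205 149/212 143/211 120/219  92/255  98/253 120/195 147/205 150/209 150/208 151/211 149/212 150/221
155 149/193 148/190 149/198 150/208 149/219 151/223  91/252  93/251 100/249 105/244 104/246 100/250 150/200 150/216 150/214 148/221 148/208
161 149/192 149/202 149/211 148/222 149/215  87/254  97/250 105/244 101/247  99/249  98/250  99/249 100/251 149/221 150/213 150/207 150/199
167 152/207 150/216 146/223 150/206 151/214 102/248 103/246 101/248  97/254  96/252  95/252  98/249 103/246 146/141 149/203 149/206 147/192
173 150/221 149/221 149/206 149/222 141/222  99/248  98/250 120/189 119/206 118/192 119/185  97/250 103/246 127/175 149/152 148/190 149/207
179 148/225 149/212 148/223 150/218 125/235  89/251  83/251 109/241 107/242 110/236 111/236 103/2
[... 1442 characters left out ...]

245 149/212 148/213 149/209 148/215 148/221 150/220 150/199 107/245 108/239 112/233 127/148 144/147 146/147 147/154 150/160 146/148 148/146
251 150/212 149/209 148/219 148/221 148/220 147/201 147/210 148/214 148/217 150/220 148/204 149/187 147/156 146/154 148/145 149/149 149/139
257 148/213 148/221 148/219 148/219 148/203 148/208 148/216 147/218 148/213 148/208 147/215 150/220 149/206 149/217 148/195 146/131 148/141
263 148/219 148/219 149/218 148/202 148/212 147/213 146/216 147/217 148/212 146/215 149/211 148/207 149/219 149/190 149/190 150/208 146/141
269 148/219 149/219 148/204 147/211 147/214 146/210 146/220 147/211 147/214 148/202 147/217 149/214 147/186 149/202 149/203 149/195 148/196
```

The bar is seen at columns 272–294 and rows 177–248, i.e. centre (283,212), upright in the picture and so aligned with the tool. I'll shift +2.5 mm in tool y, descend and grip.

step_arm --pt "0.001 0.0025 0.02 0 0 0 0.06" --pt "0 0 0.025 0 0 0 0.06" --pt "0 0 0.025 0 0 0 0.06" --pt "0 0 0.018 0 0 0 0.06" --pt "0 0 0.01 0 0 0 0.06" --pt "0 0 0.005 0 0 0 0.06" --pt "0 0 0 0 0 0 0.06" --pt "0 0 0 0 0 0 0.04" --pt "0 0 0 0 0 0 0.02" --pt "0 0 0 0 0 0 0.01"

```text
clock: 42.63
tool_pos: [0.5015, 0.4511, 0.0831]
ee_rot: [3.141, -0.003, 0.96]
ft_force: [-0.1, 1.3, -0.5]
grip_width: 0.024
grasp_force: 0.0
```

step_arm --pt "0 0 0 0 0 0 0.01" --pt "0 0 0 0 0 0 0.01" --pt "0 0 0 0 0 0 0.01" --pt "0 0 0 0 0 0 0.01" --pt "0 0 0 0 0 0 0.01" --pt "0 0 0 0 0 0 0.01" --pt "0 0 0 0 0 0 0.01" --pt "0 0 0 0 0 0 0.01" --pt "0 0 0 0 0 0 0.01" --pt "0 0 0 0 0 0 0.01"

```text
clock: 43.47
tool_pos: [0.5014, 0.4512, 0.0832]
ee_rot: [3.141, -0.003, 0.96]
ft_force: [-2.0, 0.2, 7.5]
grip_width: 0.0173
grasp_force: 58.3
```

step_arm --pt "0 0 -0.005 0 0 0 0.01" --pt "0 0 -0.01 0 0 0 0.01" --pt "0 0 -0.02 0 0 0 0.01" --pt "0 0 -0.025 0 0 0 0.01" --pt "0 0 -0.025 0 0 0 0.01" --pt "0 0 -0.025 0 0 0 0.01" --pt "0 0 -0.025 0 0 0 0.01" --pt "0 0 -0.02 0 0 0 0.01" --pt "0 0 -0.01 0 0 0 0.01" --pt "0 0 0 0 0 0 0.01"

```text
clock: 44.3
tool_pos: [0.5016, 0.4512, 0.2501]
ee_rot: [3.14, -0.005, 0.96]
ft_force: [-0.4, -0.3, -2.1]
grip_width: 0.0175
grasp_force: 58.4
```

```bash
python3 -c "
from h import *
s=robot.get_state(); print(s['tool_pos'],s['grip_width'],s['ft_force'])
plan(.5446,-.033,.25)"; python3 pans.py; python3 eye.py | tail -2
```

```text
[0.50161415 0.45116371 0.25008383] 0.017464067368425214 [-0.35358802 -0.25017997 -2.10602503]
turn [ 0.1 -0.3 -0. ] shift mm [-3.720e+02  3.129e+02  1.000e-01]
pan [ 0.525  -0.2903] -> [ 0.5277 -0.2931] 142
pan [ 0.5346 -0.1606] -> [ 0.5362 -0.1629] 140
pan [ 0.544 -0.031] -> [ 0.545  -0.0336] 144
[0.50098893 0.45070412 0.247476  ] [ 0.23571632  0.36244473 -4.09808533] 0.017693216107575144
turn [ 0.04 -0.14 -0.  ] shift mm [-481.5  378.1   -2.5]
eye 261.8049011230469 214.75607299804688 (24.294937133789062, 31.804283142089844) 6.340191841125488 [0.55068404 0.05559396 0.055     ]
staple proj (np.float64(260.6110053304953), np.float64(214.7795189609502))
```

step_arm --pt "-0.0186 0.0156 0 0 0 0 0.01" --pt "-0.0186 0.0156 0 0 0 0 0.01" --pt "-0.0186 0.0156 0 0 0 0 0.01" --pt "-0.0186 0.0156 0 0 0 0 0.01" --pt "-0.0186 0.0156 0 0 0 0 0.01" --pt "-0.0186 0.0156 0 0 0 0 0.01" --pt "-0.0186 0.0156 0 0 0 0 0.01" --pt "-0.0186 0.0156 0 0 0 0 0.01" --pt "-0.0186 0.0156 0 0 0 0 0.01" --pt "-0.0186 0.0156 0 0 0 0 0.01"

```text
clock: 45.23
tool_pos: [0.5203, 0.2069, 0.2433]
ee_rot: [-3.139, 0.003, 0.96]
ft_force: [0.6, 1.2, -2.7]
grip_width: 0.0174
grasp_force: 58.4
```

step_arm --pt "-0.0186 0.0156 0 0 0 0 0.01" --pt "-0.0186 0.0156 0 0 0 0 0.01" --pt "-0.0186 0.0156 0 0 0 0 0.01" --pt "-0.0186 0.0156 0 0 0 0 0.01" --pt "-0.0186 0.0156 0 0 0 0 0.01" --pt "-0.0186 0.0156 0 0 0 0 0.01" --pt "-0.0186 0.0156 0 0 0 0 0.01" --pt "-0.0186 0.0156 0 0 0 0 0.01" --pt "-0.0186 0.0156 0 0 0 0 0.01" --pt "-0.0186 0.0156 0 0 0 0 0.01"

```text
clock: 46.07
tool_pos: [0.5414, -0.0343, 0.2434]
ee_rot: [-3.138, 0.002, 0.96]
ft_force: [0.2, 0.3, -2.8]
grip_width: 0.0178
grasp_force: 58.4
```

step_arm --pt "0 0 0 0 0 0 0.01" --pt "0 0 0 0 0 0 0.01" --pt "0 0 0 0 0 0 0.01" --pt "0 0 0 0 0 0 0.01" --pt "0 0 0 0 0 0 0.01" --pt "0 0 0 0 0 0 0.01" --pt "0 0 0 0 0 0 0.01" --pt "0 0 0 0 0 0 0.01" --pt "0 0 0 0 0 0 0.01" --pt "0 0 0 0 0 0 0.01"

```text
clock: 46.9
tool_pos: [0.5428, -0.0332, 0.2461]
ee_rot: [3.141, -0.0, 0.96]
ft_force: [0.3, 0.3, -2.9]
grip_width: 0.0172
grasp_force: 58.5
```

```bash
python3 -c "
from h import *
s=robot.get_state(); print(s['tool_pos'],s['grip_width'],s['ft_force'])
plan(.5446,-.033,.147)"
```

```text
[ 0.54277687 -0.03324468  0.24614959] 0.017171962541225334 [ 0.27704934  0.28879575 -2.8663011 ]
turn [ 0.01 -0.   -0.  ] shift mm [ 1.2  1.4 99.1]
```

step_arm --pt "0.001 0.0014 0.02 0 0 0 0.01" --pt "0 0 0.02 0 0 0 0.01" --pt "0 0 0.018 0 0 0 0.01" --pt "0 0 0.014 0 0 0 0.01" --pt "0 0 0.01 0 0 0 0.01" --pt "0 0 0.007 0 0 0 0.01" --pt "0 0 0.005 0 0 0 0.01" --pt "0 0 0.004 0 0 0 0.01" --pt "0 0 0.002 0 0 0 0.01" --pt "0 0 0 0 0 0 0.01"

```text
clock: 47.73
tool_pos: [0.5446, -0.0334, 0.1462]
ee_rot: [3.141, -0.0, 0.96]
ft_force: [-0.2, 0.1, -3.1]
grip_width: 0.0173
grasp_force: 58.5
```

step_arm --pt "0 0 0.001 0 0 0 0.01" --pt "0 0 0.001 0 0 0 0.01" --pt "0 0 0 0 0 0 0.01" --pt "0 0 0 0 0 0 0.01" --pt "0 0 0 0 0 0 0.01" --pt "0 0 0 0 0 0 0.01" --pt "0 0 0 0 0 0 0.01" --pt "0 0 0 0 0 0 0.01" --pt "0 0 0 0 0 0 0.01" --pt "0 0 0 0 0 0 0.01"

```text
clock: 48.57
tool_pos: [0.5446, -0.0334, 0.1443]
ee_rot: [3.141, -0.0, 0.96]
ft_force: [-0.1, -1.5, -0.6]
grip_width: 0.0174
grasp_force: 58.7
```

In contact: the weight has come off the wrist. I'll release, raise and back away.

step_arm --pt "0 0 0 0 0 0 0.03" --pt "0 0 0 0 0 0 0.05" --pt "0 0 0 0 0 0 0.06" --pt "0 0 0 0 0 0 0.06" --pt "0 0 -0.01 0 0 0 0.06" --pt "0 0 -0.03 0 0 0 0.06" --pt "0 0 -0.03 0 0 0 0.06" --pt "0 0 -0.03 0 0 0 0.06" --pt "0 0 0 0 0 0 0.06" --pt "0 0 0 0 0 0 0.06"

```text
clock: 49.4
tool_pos: [0.5462, -0.0336, 0.2478]
ee_rot: [3.136, -0.003, 0.96]
ft_force: [-0.3, 0.9, -1.2]
grip_width: 0.0598
grasp_force: 0.0
```

```bash
python3 chk.py .5446 -.0334
```

```text
[ 0.54507084 -0.03343304  0.24547152]
pred bar 278 214
bar px [273.5 213. ] size mm [17.9 58.3] ctr [ 0.5417 -0.0308] ang 55.3
```

step_arm --pt "0.02 -0.03 -0.01 0 0 0 0.06" --pt "0.02 -0.03 0 0 0 0 0.06" --pt "0.02 -0.03 0 0 0 0 0.06" --pt "0.02 -0.03 0 0 0 0 0.06" --pt "0.02 -0.03 0 0 0 0 0.06" --pt "0.02 -0.03 0 0 0 0 0.06" --pt "0.02 -0.03 0 0 0 0 0.06" --pt "0.02 -0.03 0 0 0 0 0.06" --pt "0 0 0 0 0 0 0.06" --pt "0 0 0 0 0 0 0.06"

```text
clock: 50.28
tool_pos: [0.438, 0.2366, 0.2526]
ee_rot: [-3.14, 0.002, 0.964]
ft_force: [0.7, -0.4, 0.3]
grip_width: 0.06
grasp_force: 0.0
```

```bash
python3 pans.py|head -3; python3 eye.py|tail -2
python3 - <<'E'
from bar import *
im,p=grab('top'); 
for x,y,z in ((.5354,-.1618,.173),(.5446,-.0334,.173)):
    u,v=map(int,proj(p,[x,y,z])); print('pred',u,v); bar(im,p,(u-22,v-24,u+22,v+24),(11,70,150),(20,121,255),z)
im,p=grab('scene'); a=cv2.cvtColor(cv2.imread('pics/s13.png'),cv2.COLOR_BGR2RGB)
for n,(x0,y0,x1,y1) in dict(pin=(280,204,302,232),coaster=(360,195,405,240)).items(): print(n,np.abs(im[y0:y1,x0:x1].astype(int)-a[y0:y1,x0:x1]).mean())
t,p=grab('top'); t0=cv2.cvtColor(cv2.imread('pics/top0.png'),cv2.COLOR_BGR2RGB)
for n,X in dict(bowl=(230,129),tin=(173,176),clog=(128,160),horn=(292,280),opener=(350,280),brush=(400,295)).items():
    u,v=X; print(n,np.abs(t[v-20:v+20,u-20:u+20].astype(int)-t0[v-20:v+20,u-20:u+20]).mean().round(1))
c=blobs(t,(0,0,130),(179,60,255),(133,257,178,298)); print('pw',[onz(p,*cv2.minEnclosingCircle(k)[0],.045).round(4) for k in c[:1]])
E
```

```text
pan [ 0.525  -0.2903] -> [ 0.5276 -0.2925] 141
pan [ 0.5346 -0.1606] -> [ 0.5367 -0.1629] 132
pan [ 0.544 -0.031] -> [ 0.5457 -0.0339] 139
eye 261.67681884765625 214.9085235595703 (23.190624237060547, 31.252126693725586) 6.340190887451172 [0.5503098  0.05590132 0.055     ]
staple proj (np.float64(260.6110053304953), np.float64(214.7795189609502))
pred 360 220
bar px [348.  211.1] size mm [47.7 25.3] ctr [ 0.555  -0.1345] ang 104.6
pred 300 215
bar px [296.8 211.8] size mm [45.7 67.6] ctr [ 0.5524 -0.0252] ang 86.4
pin 1.303030303030303
coaster 9.275720164609053
bowl 5.5
tin 4.4
clog 4.9
horn 47.0
opener 26.9
brush 6.6
pw []
```

step_arm --pt "0.015 -0.028 0 0 0 0 0.06" --pt "0.015 -0.028 0 0 0 0 0.06" --pt "0.015 -0.028 0 0 0 0 0.06" --pt "0.015 -0.028 0 0 0 0 0.06" --pt "0.015 -0.028 0 0 0 0 0.06" --pt "0.015 -0.028 0 0 0 0 0.06" --pt "0.015 -0.028 0 0 0 0 0.06" --pt "0.015 -0.028 0 0 0 0 0.06" --pt "0.015 -0.028 0 0 0 0 0.06" --pt "0 0 0 0 0 0 0.06"

```text
clock: 51.37
tool_pos: [0.3086, 0.4936, 0.2534]
ee_rot: [-3.14, 0.0, 0.962]
ft_force: [0.9, 0.7, 0.4]
grip_width: 0.0599
grasp_force: 0.0
```

Run:
```python
from h import *
t,p=grab('top'); t0=cv2.cvtColor(cv2.imread('pics/top0.png'),cv2.COLOR_BGR2RGB)
for n,b in dict(horn=(275,240,310,320),opener=(325,252,370,305)).items():
    for im in (t0,t):
        c=blobs(im,(0,0,60),(179,75,255),b,20)[:1]; print(n,[cv2.boundingRect(k) for k in c],[np.round(cv2.minAreaRect(k)[0],1) for k in c])
c=blobs(t,(0,0,130),(179,60,255),(133,250,182,300)); print('pw',[onz(p,*cv2.minEnclosingCircle(k)[0],.04).round(4) for k in c[:1]])
# shaper foot outline on pans
for x,y in ((.5354,-.1618),(.5446,-.0334)):
    u,v=map(int,proj(p,[x,y,.116])); c=blobs(t,(13,80,60),(20,127,255),(u-32,v-30,u+32,v+30),60)[:2]
    print([(np.round(cv2.minAreaRect(k)[0],1),np.round(cv2.minAreaRect(k)[1],1),onz(p,*cv2.minAreaRect(k)[0],.116).round(3)) for k in c])
```

```text
horn [(283, 246, 19, 67)] [array([292.3, 279. ])]
horn [(283, 246, 19, 67)] [array([292.3, 279. ])]
opener [(330, 258, 36, 47)] [array([349.5, 279.5])]
opener [(330, 258, 36, 47)] [array([349.5, 279.5])]
pw [array([0.3898, 0.3366, 0.04  ])]
[(array([357.2, 221.2]), array([43.4, 24.8]), array([ 0.535, -0.165,  0.116]))]
[(array([297.6, 215.8]), array([47. , 24.1]), array([ 0.546, -0.029,  0.116]))]
```

Everything checks out: bystanders unmoved, paperweight on the coaster, pin seated, both shapers centred. Handing in.

```bash
python3 -c "
from plant import robot
print(robot.job_done())"
```

```text
the job is handed in; nothing more can be done
None
```

I handed the job in at about 51 s of the 208 s allowed: the paperweight is on the coaster, the arm is home with the pin fully down, and both shapers that were there stand centred on pan2 and pan3 to within about 5 mm; no verdict came back.

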